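# Grind the toppled flavour cups

### The arm

A 6-joint arm with a two-finger parallel gripper is mounted at the origin on the work surface. World frame = base frame: x ahead of the robot, y to its left, z up, the work surface at z = 0. Lengths are in m, angles in rad, forces in N, time in s.
With the tool pointing down it reaches from about 0.325 to 0.9 m from the base axis. Payload 3.5 kg.
Tool frame: the origin (TCP) lies midway between the tips of the shut fingers; the grasp point (between the pads) lies 19 mm behind it; z points along the fingers, y is the line along which they close (so a half turn about z gives the same grasp; the last joint's range is limited). The gripper opens to 85 mm and grips with 20 to 120 N. Pads are 22 mm wide; open, the fingers measure 114 mm over their backs; the gripper's body (76 mm by 85 mm) begins 54 mm behind the grasp point. The pads swing forward as they close: fully open they stand 13 mm farther back than shut.
Start: joints at [1.087, 0.276, -0.026, 1.268, 0, 1.467], TCP at [0.232, 0.58, 0.231] pointing down, gripper open.
Joint ranges: [-3.12, 3.12], [-0.85, 1.88], [-1.08, 1.24], [-1.95, 2.15], [-1.57, 1.53], [-3.14, 3.14]. Speed limits (rad/s): [2.57, 2.57, 3.14, 3.14, 3.14, 3.14].

### API

Orientations are given as a unit quaternion [x, y, z, w].
In Python, from bench import robot gives the robot as it stands.
- The arm moves only by the tool step_arm, never from a script. Its argument "motion" is a list of rows, each an object with "slide": the shift along the world's x, y, z in cm, a list of three; "rotation": the turn, a rotation vector about the world's x, y, z in degrees, a list of three; "grip": the closure, from -1 (fully open) to 1 (shut). A call has 1 to 10 rows; each row shifts and turns the commanded pose from where the row before left it; what a row does not reach is not made up. A row lasts 1/12 s, in which the tool goes at most 41.7 mm and 7.16 degrees, less where a joint would pass 70% of its speed; a pose out of reach is approached as far as the arm can. A call with a gripper value outside its range is refused whole. The fingers move at their own pace and stop on an object; the grip force is fixed at half the most. Time passes only in rows, so rows that do not move let the fingers close. It gives the time, the measured TCP pose, the force, the opening and the grip force at its end, in the units of the state.
- robot.get_state(): the state, without advancing time (a new reading comes with each control period).
- robot.get_image(name): name is "scene" or "top"; returns the picture (400x640x3 uint8, blue, green, red); there is no depth.
- robot.camera_info(name): a dict with "fx", "fy", "cx", "cy" (pixels), "k1" (the pictures are not rectified: a ray, as slopes to the right and down, at radius r is drawn at 1 + k1 r^2 times it, then the intrinsics apply), "rvec" (rotation vector, rad) and "tvec" (3), from world to camera coordinates, as OpenCV has them. Camera axes: x right, y down, z forward; pixel columns grow to the right and rows downward; lengths in m; the calibration is good to about 2 mm. A picture is of the moment at which its call begins. camera_info takes no time and is no camera call.
- robot.finish_job(): hands the job in; it is judged then, once.
The state is a dict: "t": time; "qpos": joint angles; "joint_vel": joint speeds; "joint_efforts": joint torques, N m; "eef_pos": TCP position; "eef_rot": TCP orientation; "force": force on the tool from outside, world axes, zero at the start; "ft_torque": the same for the moment, N m; "finger_gap": finger opening in m; "gripper_force": force on a finger pad.
Only numpy, scipy, OpenCV 4.12 (cv2) and the standard library are available. Lean on these libraries where they do the work, as an engineer would, in place of code of your own. Each camera call takes 0.05 s, during which the arm holds its last target. There are 200 camera calls.

### The job

Some of the grinding cups have toppled over in the tray. Take the ones that are there one after another, yellow first, then coral, then purple, as they are needed for the flowers: set the cup upright in the grinder's well, turn it gently under light pressure until it drops fully home on the drive, press it down gently against the sprung seat for a good second to grind, and put it back standing in the tray. In the end all the cups and both jars stand upright in the tray; leave the other things on the table alone.

Things in the scene. Friction and masses are not known exactly. Their poses are not given: they have to be found in the camera images.
- tray: shallow aluminium tray, 324 x 364 mm, fixed; origin under its centre. A rib along its x axis at y = 0 parts it into two lanes side by side (middle lines at y = -90 and +90 mm), each with three places 100 mm apart (x = -100, 0, 100 mm). Floor 4 mm above the table; rim and rib 4 mm thick, tops 12 mm above the table. The cups and both jars are in these places, one or more of which are empty.
- grinder: white round grinder motor base, 132 mm across its foot, fixed; origin under its centre. On top is a black round well, open upwards: inside radius 30 mm, flaring to 35 mm at the rim 112 mm above the table, where it is 82 mm across outside. In the well: a sprung seat and a cross-shaped steel drive.
- dock (a point): point on the axis of the well, level with the top of the unpressed sprung seat, 90 mm above the table, z up. A cup fully home stands on the seat, its origin 52 mm above this point.
- drive_top (a point): centre of the top of the steel drive, 12 mm above point dock: an upright cross, bars 34 mm long and 7 mm wide. A cup out of line with it stops 12 mm too high. It fits the cup's slot at every quarter turn, to about 0.15 rad either way. It does not turn by hand; its angle differs in each start and is not given by this point (seen from above while the well is empty).
- seat (a joint): travel of the sprung seat in m, 0 = up, 0.006 = fully down. The seat takes 6 N before it yields and 11.4 N at the bottom; a cup standing on it does not move it. The grinder runs while a cup that is home is pressed down.
- cup_yellow: Yellow grinding cup, 0.22 kg, may be absent. Origin on its axis, 52 mm above the foot's underside; z points foot to cap. Heights from the foot: 0-22 mm four black pegs (within 27.5 mm of the axis) leaving a cross slot 14 mm wide, 21 mm deep, arms along x and y; 21-31 flange, 50 mm across; 30-74 square body, 52 mm over its flats (along x, y); 74-106 round cap, 42 mm across. Starts lying across its lane on a flat.
- cup_coral: Coral red grinding cup, 0.22 kg, may be absent. Origin on its axis, 52 mm above the foot's underside; z points foot to cap. Heights from the foot: 0-22 mm four black pegs (within 27.5 mm of the axis) leaving a cross slot 14 mm wide, 21 mm deep, arms along x and y; 21-31 flange, 50 mm across; 30-74 square body, 52 mm over its flats (along x, y); 74-106 round cap, 42 mm across. Starts lying across its lane on a flat.
- cup_purple: Purple grinding cup, 0.22 kg, may be absent. Origin on its axis, 52 mm above the foot's underside; z points foot to cap. Heights from the foot: 0-22 mm four black pegs (within 27.5 mm of the axis) leaving a cross slot 14 mm wide, 21 mm deep, arms along x and y; 21-31 flange, 50 mm across; 30-74 square body, 52 mm over its flats (along x, y); 74-106 round cap, 42 mm across. Starts lying across its lane on a flat.
- jar_a: round green glass jar with white lid, 60 mm across, 60 mm tall, 0.45 kg, standing in the tray; origin under its centre, z up.
- jar_b: round amber glass jar with white lid, 60 mm across, 60 mm tall, 0.45 kg, standing in the tray; origin under its centre, z up.
- syrup: amber syrup bottle, 60 mm across, 170 mm tall, standing on the table; origin under its centre. Leave alone.
- bowl: blue bowl, 110 mm across, 45 mm tall, on the table; origin under its centre. Leave alone.
- spatula: spatula with wooden handle, 240 mm long, lying on the table between tray and grinder; origin under its middle, x along it. Leave alone.
- scissors: scissors with white handles, 165 mm long, lying on the table right of the tray; origin near the pivot, x along the blades. Leave alone.

How it is judged:
On the way, in this order (a step that is already met when the one before it is completed fails the run):
1. the yellow cup, fully home on the drive, is pressed down against the seat (z of cup_yellow in the frame of dock between 0.04 and 0.0485 m and horizontal distance between cup_yellow and dock below 0.006 m and angle between cup_yellow's own z axis and vertical below 0.1 rad), for 0.5 s.
2. the coral cup, fully home on the drive, is pressed down against the seat (z of cup_coral in the frame of dock between 0.04 and 0.0485 m and horizontal distance between cup_coral and dock below 0.006 m and angle between cup_coral's own z axis and vertical below 0.1 rad), for 0.5 s.
3. the purple cup, fully home on the drive, is pressed down against the seat (z of cup_purple in the frame of dock between 0.04 and 0.0485 m and horizontal distance between cup_purple and dock below 0.006 m and angle between cup_purple's own z axis and vertical below 0.1 rad), for 0.5 s.
At the end, for the whole second after the job is handed in: Every cup present and both jars stand in the tray on its floor, inside the rim (axis at least 8 mm inside the rim's inner face), upright within 0.1 rad and at rest (angle between each of cup_yellow, cup_coral, cup_purple, jar_a, jar_b's own z axis and vertical below 0.1 rad and z of cup_yellow in the frame of tray between 0.05 and 0.062 m and x of cup_yellow in the frame of tray between -0.15 and 0.15 m and y of cup_yellow in the frame of tray between -0.17 and 0.17 m and linear speed of each of cup_yellow, cup_coral, cup_purple, jar_a, jar_b below 0.03 m/s and z of cup_coral in the frame of tray between 0.05 and 0.062 m and x of cup_coral in the frame of tray between -0.15 and 0.15 m and y of cup_coral in the frame of tray between -0.17 and 0.17 m and z of cup_purple in the frame of tray between 0.05 and 0.062 m and x of cup_purple in the frame of tray between -0.15 and 0.15 m and y of cup_purple in the frame of tray between -0.17 and 0.17 m and z of jar_a in the frame of tray between -0.002 and 0.01 m and x of jar_a in the frame of tray between -0.15 and 0.15 m and y of jar_a in the frame of tray between -0.17 and 0.17 m and z of jar_b in the frame of tray between -0.002 and 0.01 m and x of jar_b in the frame of tray between -0.15 and 0.15 m and y of jar_b in the frame of tray between -0.17 and 0.17 m); the robot touches nothing.
It fails at once if the syrup bottle, bowl, spatula or scissors is shifted by more than 60 mm or the bottle is tipped (distance of any of syrup, bowl, spatula, scissors from where it was at the start of the episode above 0.06 m or angle between syrup's own z axis and vertical above 0.5 rad).
It fails at once if a cup is forced against the grinder with more than 90 N (contact force between any of cup_yellow, cup_coral, cup_purple and grinder above 90 N).
Of cup_yellow, cup_coral, cup_purple only 2 to 3 are there at a start; the rules pass over those that are not, and their reading is None.
At some moment in a run one of jar_a, jar_b may be knocked a few centimetres aside while the robot is not near it.
Once in a run the grip may slacken for a moment while it holds something.
It also fails if it takes over 210 s, if anything falls off the work surface, if the arm or the gripper's body presses on something with over 40 N, if the wrist force passes 120 N, or if a joint passes its speed limit or range.

## Working session

There is one attempt and no reset: what is moved stays moved. The work goes in short steps, Python scripts to look and compute and a tool call to move; the robot and the scene stay as the last step left them, time stands still between calls to the robot, and variables do not carry over. Pictures are saved under pics/ and viewed, at most 14 in all, crops included, and the job is handed in when it is done.

Besides the shell and the picture viewer there is one more tool, called after "Call:" as a command line: name --argument value ..., lists and objects as JSON in quotes. step_arm: Moves the arm, as the interface text tells. Its arguments: {"type":"object","properties":{"motion":{"type":"array"}},"required":["motion"]}

```bash
mkdir -p pics; ls; python3 - <<'E'
from bench import robot
import cv2
for n in("scene","top"):
    cv2.imwrite(f"pics/{n}0.png",robot.get_image(n)); print(robot.camera_info(n))
s=robot.get_state();print(s)
E
```

```text
pics
{'fx': 400.6534894624647, 'fy': 400.6534894624647, 'cx': 318.2778033554826, 'cy': 191.37781253038347, 'k1': -0.09162383432861956, 'rvec': array([ 0.89234462,  2.67922966, -0.88191621]), 'tvec': array([ 0.48577821, -0.22796429,  1.60636583])}
{'fx': 405.17419954978675, 'fy': 405.17419954978675, 'cx': 311.08108878288266, 'cy': 195.90141028939962, 'k1': -0.028637469505768252, 'rvec': array([ 2.16980042, -2.22229886,  0.09033337]), 'tvec': array([-0.01168336,  0.58896393,  1.32918342])}
{'t': 0.1, 'qpos': array([ 1.08659709e+00,  2.77106603e-01, -2.77403758e-02,  1.26801622e+00,
       -4.29678139e-05,  1.46739554e+00]), 'joint_vel': array([ 8.55078806e-06, -1.17268908e-03,  2.52130184e-03,  1.10361599e-03,
       -1.27338223e-03,  9.80734640e-04]), 'joint_efforts': array([ 5.28902237e-04, -4.46708536e+01,  2.96128196e+01,  8.51129531e-03,
       -9.50062326e-05,  1.09436266e-05]), 'eef_pos': array([0.23197744, 0.5795892 , 0.23024227]), 'eef_rot': array([ 1.89250796e-01,  9.81928240e-01, -9.95375283e-04, -2.78710987e-04]), 'force': array([ 0.01362626, -0.6274138 ,  0.16288016]), 'ft_torque': array([-0.04095271, -0.02639142,  0.00405653]), 'gripper_force': 0.0, 'finger_gap': 0.08562592958395204}
```

View pics/top0.png

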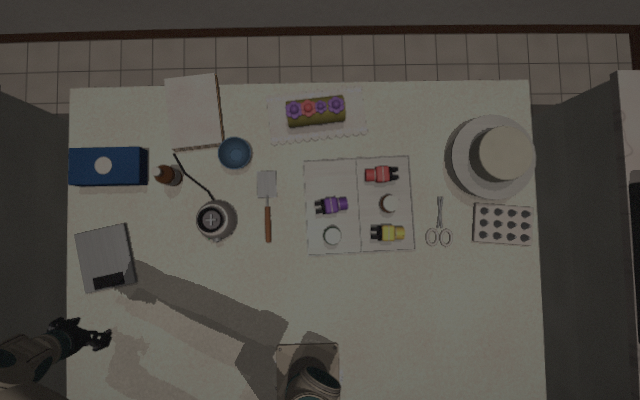

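View pics/scene0.png

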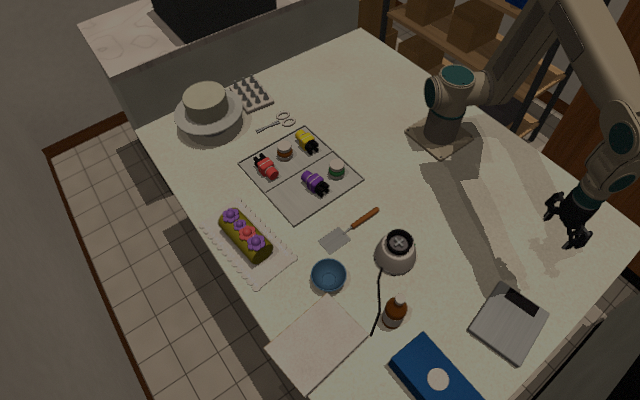

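The top view shows all three cups lying in the tray: yellow (388,233) and purple (331,205) with their pegs to the left, coral (381,174) with its pegs to the right. The jars are at (388,204) and (332,235), and the upper left place (330,172) is empty. The grinder is at (212,219) and the syrup bottle at (168,175).

```bash
cat > h.py <<'E'
import numpy as np, cv2
from scipy.spatial.transform import Rotation as R
from bench import robot
class Cam:
    def __init__(s,n):
        c=robot.camera_info(n); s.c=c; s.n=n
        s.Rm=cv2.Rodrigues(c['rvec'])[0]; s.o=-s.Rm.T@c['tvec']
    def ray(s,p):
        c=s.c; d=np.array([(p[0]-c['cx'])/c['fx'],(p[1]-c['cy'])/c['fy']]); u=d.copy()
        for _ in range(8): u=d/(1+c['k1']*(u@u))
        return s.Rm.T@np.array([*u,1])
    def on(s,p,z):
        v=s.ray(p); return s.o+v*(z-s.o[2])/v[2]
    def pix(s,P):
        q=s.Rm@np.array(P)+s.c['tvec']; u=q[:2]/q[2]; u=u*(1+s.c['k1']*(u@u))
        return np.array([s.c['fx']*u[0]+s.c['cx'],s.c['fy']*u[1]+s.c['cy']])
HSV={'yellow':((23,110,50),(38,255,255)),'purple':((125,80,40),(150,255,255)),'coral':((170,90,50),(185,255,255))}
def mask(im,col):
    h=cv2.cvtColor(im,cv2.COLOR_BGR2HSV); lo,hi=HSV[col]
    m=cv2.inRange(h,lo,(min(hi[0],179),hi[1],hi[2]))
    if col=='coral': m|=cv2.inRange(h,(0,110,50),(6,255,255))
    return m
def blobs(m,amin=30):
    n,l,s,c=cv2.connectedComponentsWithStats(m)
    return [(s[i],c[i],l==i) for i in range(1,n) if s[i][4]>=amin]
def st():
    s=robot.get_state(); r=R.from_quat(s['eef_rot'])
    print('t %.2f'%s['t'],'tcp',(s['eef_pos']*1000).round(1),'q',s['qpos'].round(2),'F',s['force'].round(1),'gap %.1f gf %.1f'%(s['finger_gap']*1e3,s['gripper_force']))
    print('tool z',r.apply([0,0,1]).round(3),'y',r.apply([0,1,0]).round(3)); return s
E
python3 - <<'E'
from h import *
T=Cam('top');im=cv2.imread('pics/top0.png')
print('cam',T.o, Cam('scene').o)
for col in HSV:
    for s,c,l in blobs(mask(im,col)):
        ys,xs=np.nonzero(l)
        P=np.array([T.on(p,0.045) for p in zip(xs,ys)])[:,:2]
        d=cv2.minAreaRect((P*1000).astype(np.float32))
        print(col,s[4],c.round(1),'ctr',(P.mean(0)*1000).round(1),'rect',np.round(d[0],1),np.round(d[1],1),round(d[2],1))
for p,n in (((305,160),'trayTL'),((408,155),'TR'),((414,249),'BR'),((308,255),'BL')): print(n,(T.on(p,.012)*1000).round())
for p,n in (((211,219),'grinder'),((332,235),'jarL'),((388,204),'jarR'),((168,175),'syr')): print(n,(T.on(p,.06 if n[0]=='j' else .11)*1000).round())
k=cv2.resize(im[195:245,187:237],None,fx=11,fy=11,interpolation=cv2.INTER_CUBIC)
k2=cv2.resize(im[150:260,295:425],None,fx=6,fy=6,interpolation=cv2.INTER_CUBIC)
cv2.imwrite('pics/well.png',cv2.convertScaleAbs(k,alpha=2));cv2.imwrite('pics/tray.png',cv2.resize(cv2.convertScaleAbs(k2,alpha=1.5),(708,600)))
E
```

```text
cam [ 0.50062693 -0.00205777  1.36495861] [1.05254976 0.62894034 1.16830322]
yellow 33 [324.3  98.5] ctr [910.3 -77.3] rect [908.6 -76.2] [40.  13.6] 88.9
yellow 421 [317.9 117.7] ctr [845.8 -54.1] rect [848.5 -49.1] [ 36.7 189.6] 6.6
yellow 63 [385.  232.8] ctr [ 460.7 -263.1] rect [ 460.2 -261.6] [16.4 45.6] 88.0
yellow 63 [391.7 233. ] ctr [ 459.5 -285.1] rect [ 459.5 -286.2] [13.1 45.6] 87.9
yellow 45 [400.3 232.9] ctr [ 459.  -313.3] rect [ 458.8 -312.4] [19.9 19.5] 88.5
purple 182 [335.5 104.7] ctr [ 888.7 -113.8] rect [ 888.9 -113.6] [52.3 47.8] 9.4
purple 96 [320.4 106.4] ctr [883.7 -63.6] rect [883.4 -63.8] [29.9 37.3] 88.5
purple 191 [293.2 109.7] ctr [874.5  26.8] rect [873.5  27.6] [46.4 54. ] 88.8
purple 75 [334.6 204.2] ctr [ 557.9 -101.5] rect [ 558.4 -101.6] [47.1 17.1] 6.5
purple 84 [327.  205.5] ctr [554.3 -76.6] rect [554.3 -76.5] [49.4 18. ] 6.6
purple 77 [342.8 203. ] ctr [ 561.3 -128.5] rect [ 559.6 -127.4] [22.9 36. ] 88.7
coral 147 [307.7 107. ] ctr [882.6 -21.4] rect [880.9 -22.3] [46.4 50.7] 88.8
coral 90 [378.4 173.8] ctr [ 654.6 -248.4] rect [ 655.5 -247.4] [19.9 49.6] 88.7
coral 79 [386.4 173.5] ctr [ 655. -275.] rect [ 654.9 -275.2] [16.5 49.8] 87.9
coral 99 [369.4 174.4] ctr [ 653.2 -218.6] rect [ 652.9 -217.5] [26.5 36.4] 88.7
trayTL [711.  -8.  12.]
TR [ 720. -358.   12.]
BR [ 403. -365.   12.]
BL [393. -11.  12.]
grinder [518. 286. 110.]
jarL [458. -89.  60.]
jarR [ 554. -273.   60.]
syr [658. 419. 110.]
```

View pics/well.png

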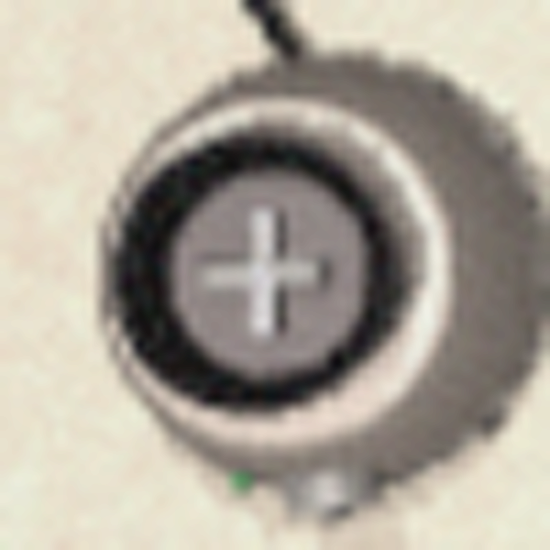

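View pics/tray.png

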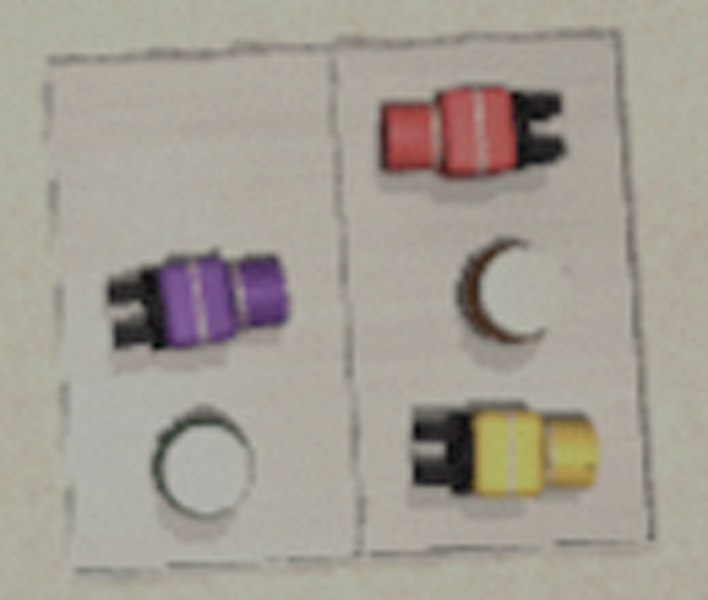

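```bash
cat >> h.py <<'E'
def tool(a,y):
    a=np.array(a,float);a/=np.linalg.norm(a);y=np.array(y,float);y-=a*(a@y);y/=np.linalg.norm(y)
    return R.from_matrix(np.c_[np.cross(y,a),y,a])
def plan(P,rot=None):
    s=robot.get_state(); d=(np.array(P)-s['eef_pos'])*100
    rv=(rot*R.from_quat(s['eef_rot']).inv()).as_rotvec(degrees=True) if rot is not None else np.zeros(3)
    print('slide cm',d.round(2),'dist %.1f'%np.linalg.norm(d),'rot deg',rv.round(1),'ang %.1f'%np.linalg.norm(rv))
C,S=np.cos(np.radians(35)),np.sin(np.radians(35))
def lie(O,u,y):
    """tool pose grasping a lying cup: O origin xy, u cap direction"""
    u=np.array([u[0],u[1],0.]);u/=np.linalg.norm(u)
    a=-C*np.array([0,0,1])-S*u
    G=np.array([O[0],O[1],.032])+.008*u
    return G+.019*a,tool(a,y),a
E
python3 - <<'E'
from h import *
T=Cam('top');im=cv2.imread('pics/top0.png')
print('yellow',T.on((388.4,232.9),.056),'purple',T.on((330.8,204.9),.056),'coral',T.on((382.4,173.6),.056))
# cross
g=cv2.cvtColor(im,cv2.COLOR_BGR2GRAY)
P=[];
for y in range(212,228):
    for x in range(203,219):
        q=T.on((x,y),.102)[:2]; P.append([*q,g[y,x]])
P=np.array(P); c0=T.on((211,219.6),.102)[:2]
r=np.hypot(*(P[:,:2]-c0).T); med=np.median(P[r<.02,2]); w=np.clip(P[:,2]-med-12,0,None)*(r<.019)
c=(P[:,:2]*w[:,None]).sum(0)/w.sum(); d=P[:,:2]-c; th=np.arctan2(d[:,1],d[:,0]); rr=np.hypot(*d.T)
z=(w*rr**2*np.exp(4j*th)).sum(); print('dock',c0,c,'cross deg',np.degrees(np.angle(z)/4), abs(z)/(w*rr**2).sum())
O=T.on((388.4,232.9),.056); tcp,rot,a=lie(O,(-.034,-1),(1,0,0)); print(tcp,a)
plan(tcp-.12*a,rot); print('final',(.12*a*100).round(2))
E
```

```text
yellow [ 0.46045839 -0.27209394  0.056     ] purple [ 0.55546142 -0.08820298  0.056     ] coral [ 0.65357477 -0.25951674  0.056     ]
dock [0.5166518  0.28827582] [0.51703098 0.29062018] cross deg 0.011242948921926465 0.8165701158704952
[ 0.46055686 -0.26919766  0.01643611] [ 0.01949034  0.5732452  -0.81915204]
slide cm [ 22.62 -91.76 -11.55] dist 95.2 rot deg [ 31.4  19.7 -66.3] ang 76.0
final [ 0.23  6.88 -9.83]
```

Call:
step_arm --motion '[{"slide": [0.8,-3.3,0.3],"rotation": [2.8,1.8,-6],"grip": -1},{"slide": [0.8,-3.3,0.3],"rotation": [2.8,1.8,-6],"grip": -1},{"slide": [0.8,-3.3,0.3],"rotation": [2.8,1.8,-6],"grip": -1},{"slide": [0.8,-3.3,0.3],"rotation": [2.8,1.8,-6],"grip": -1},{"slide": [0.8,-3.3,0.3],"rotation": [2.8,1.8,-6],"grip": -1},{"slide": [0.8,-3.3,0.3],"rotation": [2.8,1.8,-6],"grip": -1},{"slide": [0.8,-3.3,0.3],"rotation": [2.8,1.8,-6],"grip": -1},{"slide": [0.8,-3.3,0.3],"rotation": [2.8,1.8,-6],"grip": -1},{"slide": [0.8,-3.3,0.3],"rotation": [2.8,1.8,-6],"grip": -1},{"slide": [0.8,-3.3,0.3],"rotation": [2.8,1.8,-6],"grip": -1}]'

```text
t: 0.93
eef_pos: [0.3119, 0.2489, 0.2615]
eef_rot: [0.642, 0.716, 0.199, -0.189]
force: [1.0, -0.4, -0.7]
finger_gap: 0.0854
gripper_force: 0.0
```

Call:
step_arm --motion '[{"slide": [0.8,-3.3,0],"rotation": [2.8,1.8,-6],"grip": -1},{"slide": [0.8,-3.3,0],"rotation": [0,0,0],"grip": -1},{"slide": [0.8,-3.3,0],"rotation": [0,0,0],"grip": -1},{"slide": [0.8,-3.3,0],"rotation": [0,0,0],"grip": -1},{"slide": [0.8,-3.3,0],"rotation": [0,0,0],"grip": -1},{"slide": [0.8,-3.3,0],"rotation": [0,0,0],"grip": -1},{"slide": [0.8,-3.3,0],"rotation": [0,0,0],"grip": -1},{"slide": [0.8,-3.3,0],"rotation": [0,0,0],"grip": -1},{"slide": [0.8,-3.3,0],"rotation": [0,0,0],"grip": -1},{"slide": [0.8,-3.3,0],"rotation": [0,0,0],"grip": -1}]'

```text
t: 1.77
eef_pos: [0.3922, -0.0815, 0.2609]
eef_rot: [0.675, 0.675, 0.215, -0.205]
force: [-0.2, 0.4, 0.4]
finger_gap: 0.0854
gripper_force: 0.0
```

```bash
python3 - <<'E'
from h import *
st(); tcp,rot,a=lie((.4605,-.2721),(-.034,-1),(1,0,0)); plan(tcp-.12*a,rot)
E
```

```text
t 1.77 tcp [392.2 -81.5 260.9] q [-0.71  0.07 -0.33  1.57  0.46  0.77] F [-0.2  0.4  0.4] gap 85.4 gf 0.0
tool z [ 0.013  0.567 -0.823] y [ 1.    -0.005  0.013]
slide cm [  6.61 -25.65 -14.62] dist 30.3 rot deg [ 0.4 -0.2 -0.4] ang 0.6
```

Call:
step_arm --motion '[{"slide": [0.83,-3.2,-1.0],"rotation": [0,0,0],"grip": -1},{"slide": [0.83,-3.2,-1.5],"rotation": [0,0,0],"grip": -1},{"slide": [0.83,-3.2,-1.7],"rotation": [0,0,0],"grip": -1},{"slide": [0.83,-3.2,-2],"rotation": [0,0,0],"grip": -1},{"slide": [0.83,-3.2,-2],"rotation": [0,0,0],"grip": -1},{"slide": [0.83,-3.2,-2],"rotation": [0,0,0],"grip": -1},{"slide": [0.83,-3.2,-2.2],"rotation": [0,0,0],"grip": -1},{"slide": [0.8,-3.25,-2.2],"rotation": [0,0,0],"grip": -1},{"slide": [0,0,0],"rotation": [0,0,-1],"grip": -1}]'

```text
t: 2.52
eef_pos: [0.4582, -0.3401, 0.1074]
eef_rot: [0.682, 0.668, 0.216, -0.205]
force: [0.8, 0.5, -0.6]
finger_gap: 0.0852
gripper_force: 0.0
```

```bash
python3 - <<'E'
from h import *
st(); tcp,rot,a=lie((.4605,-.2721),(-.034,-1),(1,0,0)); plan(tcp)
cv2.imwrite('pics/s1.png',robot.get_image('scene'))
E
```

```text
t 2.52 tcp [ 458.2 -340.1  107.4] q [-0.94  0.58  0.02  1.5   0.36  0.56] F [ 0.8  0.5 -0.6] gap 85.2 gf 0.0
tool z [ 0.022  0.569 -0.822] y [ 1.    -0.024  0.01 ]
slide cm [ 0.24  7.09 -9.1 ] dist 11.5 rot deg [0. 0. 0.] ang 0.0
```

View pics/s1.png

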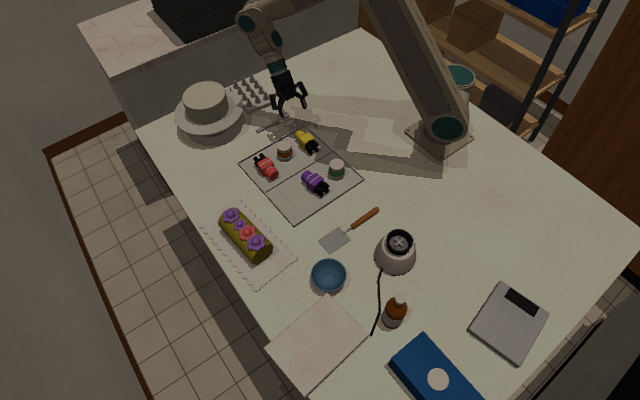

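The open gripper is at (289,97), leaning over the cap end of the yellow cup at (306,139), with nothing in the way.

Call:
step_arm --motion '[{"slide": [0.05,1.6,-2.1],"rotation": [0,0,0],"grip": -1},{"slide": [0.05,1.6,-2.1],"rotation": [0,0,0],"grip": -1},{"slide": [0.05,1.5,-1.9],"rotation": [0,0,0],"grip": -1},{"slide": [0.05,1.2,-1.5],"rotation": [0,0,0],"grip": -1},{"slide": [0.04,0.8,-1],"rotation": [0,0,0],"grip": -1},{"slide": [0,0.39,-0.5],"rotation": [0,0,0],"grip": -1},{"slide": [0,0,0],"rotation": [0,0,0],"grip": -0.2},{"slide": [0,0,0],"rotation": [0,0,0],"grip": 1},{"slide": [0,0,0],"rotation": [0,0,0],"grip": 1},{"slide": [0,0,0],"rotation": [0,0,0],"grip": 1}]'

```text
t: 3.4
eef_pos: [0.4618, -0.2669, 0.0257]
eef_rot: [0.681, 0.67, 0.217, -0.202]
force: [-0.5, -0.5, 4.0]
finger_gap: 0.051
gripper_force: 63.0
```

Call:
step_arm --motion '[{"slide": [0,0,0],"rotation": [0,0,0],"grip": 1},{"slide": [0,0,0],"rotation": [0,0,0],"grip": 1},{"slide": [0,0,0],"rotation": [0,0,0],"grip": 1},{"slide": [0,0,0],"rotation": [0,0,0],"grip": 1}]'

```text
t: 3.73
eef_pos: [0.4618, -0.2669, 0.0258]
eef_rot: [0.681, 0.669, 0.217, -0.202]
force: [0.1, -1.7, 6.6]
finger_gap: 0.0513
gripper_force: 63.3
```

```bash
cat >> h.py <<'E'
import json
def savecup(O,u):
    s=robot.get_state();r=R.from_quat(s['eef_rot']).inv()
    u=np.array([u[0],u[1],0.]);u/=np.linalg.norm(u)
    json.dump([list(r.apply(np.array([O[0],O[1],.030])-s['eef_pos'])),list(r.apply(u))],open('cup.json','w')); print(open('cup.json').read())
def cup():
    o,u=map(np.array,json.load(open('cup.json')));s=robot.get_state();r=R.from_quat(s['eef_rot'])
    C=s['eef_pos']+r.apply(o); u=r.apply(u); print('cup model origin',(C*1000).round(1),'axis',u.round(3)); return C,u
def capview(col,z):
    """top-view colour blobs cast on height z"""
    T=Cam('top'); im=robot.get_image('top')
    for s,c,l in blobs(mask(im,col),20):
        if s[0]<290: print(col,s[4],c.round(1),'box',s[:4],(T.on(c,z)*1000).round(1))
    return im
E
python3 - <<'E'
from h import *
savecup((.4605,-.2721),(-.034,-1))
E
```

```text
[[-0.0019038815052554534, -0.0011156790035625052, -0.006477607431653625], [-0.8246065465385526, -0.01137820110001131, -0.5655922382295303]]
```

Call:
step_arm --motion '[{"slide": [0,0,1],"rotation": [0,0,0],"grip": 1},{"slide": [0,0,2],"rotation": [0,0,0],"grip": 1},{"slide": [0,0,3],"rotation": [0,0,0],"grip": 1},{"slide": [0,0,3.5],"rotation": [0,0,0],"grip": 1},{"slide": [0,0,3.5],"rotation": [0,0,0],"grip": 1},{"slide": [0,1,3.5],"rotation": [-6,0,0],"grip": 1},{"slide": [0,2,3],"rotation": [-6,0,0],"grip": 1},{"slide": [0,2,2],"rotation": [-6,0,0],"grip": 1},{"slide": [0,2,1],"rotation": [-6,0,0],"grip": 1},{"slide": [0,2,0],"rotation": [-6,0,0],"grip": 1}]'

```text
t: 4.57
eef_pos: [0.4622, -0.176, 0.2538]
eef_rot: [0.711, 0.702, 0.036, -0.014]
force: [1.8, 0.8, -3.0]
finger_gap: 0.0513
gripper_force: 62.8
```

Call:
step_arm --motion '[{"slide": [0,2.5,0],"rotation": [-6,0,0],"grip": 1},{"slide": [0,3,0],"rotation": [-6,0,0],"grip": 1},{"slide": [0,3,0],"rotation": [-6,0,0],"grip": 1},{"slide": [0,3,0],"rotation": [-6,0,0],"grip": 1},{"slide": [0,3,0],"rotation": [-6,0,0],"grip": 1},{"slide": [0,3,0],"rotation": [-6,0,0],"grip": 1},{"slide": [0,3,0],"rotation": [-6,0,0],"grip": 1},{"slide": [0,3,0],"rotation": [-6,0,0],"grip": 1},{"slide": [0,3,0],"rotation": [-6,0,0],"grip": 1},{"slide": [0,3,0],"rotation": [-6,0,0],"grip": 1}]'

```text
t: 5.4
eef_pos: [0.4605, 0.1219, 0.2502]
eef_rot: [0.625, 0.626, -0.32, 0.34]
force: [0.4, 0.2, -2.5]
finger_gap: 0.0512
gripper_force: 63.3
```

```bash
python3 - <<'E'
from h import *
st(); cup()
cv2.imwrite('pics/s2.png',robot.get_image('scene'))
E
```

```text
t 5.40 tcp [460.5 121.9 250.2] q [ 0.56  0.39 -0.15  1.67 -0.79  2.41] F [ 0.4  0.2 -2.5] gap 51.2 gf 63.3
tool z [ 0.026 -0.825 -0.564] y [1.    0.015 0.024]
cup model origin [459.2 126.2 255.4] axis [-0.036  0.001  0.999]
```

View pics/s2.png

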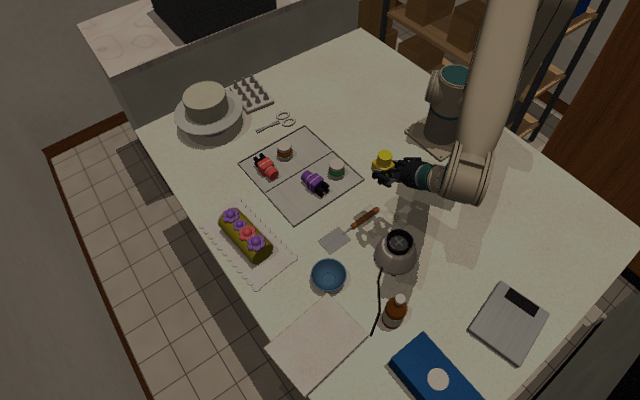

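The yellow cup is upright in the gripper, cap at (383,160), and nothing else has moved.

```bash
cat >> h.py <<'E'
def goto(Ct,az,u=(0,0,1)):
    """tool pose bringing held cup origin to Ct, upright, tool heading az deg"""
    o,uc=map(np.array,json.load(open('cup.json')))
    # tool heading: cup axis -> z, then yaw so that tool y horizontal perpendicular to heading
    r0=R.from_quat(robot.get_state()['eef_rot'])
    r1=R.align_vectors([[0,0,1]],[r0.apply(uc)])[0]*r0
    y=r1.apply([0,1,0]); cur=np.degrees(np.arctan2(y[1],y[0]))-90
    dz=(az-cur+180)%360-180
    r=R.from_euler('z',dz,degrees=True)*r1
    plan(np.array(Ct)-r.apply(o),r); return r
E
python3 - <<'E'
from h import *
goto((.517,.2895,.200),0)
E
```

```text
slide cm [ 6.07 16.33 -4.63] dist 18.0 rot deg [-0.7  1.5 88.9] ang 88.9
```

Call:
step_arm --motion '[{"slide": [0.4,1.09,0],"rotation": [0,0.1,5.93],"grip": 1},{"slide": [0.4,1.09,0],"rotation": [0,0.1,5.93],"grip": 1},{"slide": [0.4,1.09,0],"rotation": [0,0.1,5.93],"grip": 1},{"slide": [0.4,1.09,0],"rotation": [0,0.1,5.93],"grip": 1},{"slide": [0.4,1.09,0],"rotation": [0,0.1,5.93],"grip": 1},{"slide": [0.4,1.09,0],"rotation": [0,0.1,5.93],"grip": 1},{"slide": [0.4,1.09,0],"rotation": [0,0.1,5.93],"grip": 1},{"slide": [0.4,1.09,0],"rotation": [0,0.1,5.93],"grip": 1},{"slide": [0.4,1.09,0],"rotation": [0,0.1,5.93],"grip": 1},{"slide": [0.4,1.09,0],"rotation": [0,0.1,5.93],"grip": 1}]'

```text
t: 6.28
eef_pos: [0.4998, 0.229, 0.2487]
eef_rot: [0.227, 0.858, -0.115, 0.446]
force: [0.6, -0.4, -2.9]
finger_gap: 0.0513
gripper_force: 63.6
```

Call:
step_arm --motion '[{"slide": [0.4,1.09,-0.5],"rotation": [0,0.1,5.93],"grip": 1},{"slide": [0.4,1.09,-1],"rotation": [0,0.1,5.93],"grip": 1},{"slide": [0.4,1.09,-1],"rotation": [0,0.1,5.93],"grip": 1},{"slide": [0.4,1.09,-1],"rotation": [0,0.1,5.93],"grip": 1},{"slide": [0.4,1.09,-1],"rotation": [0,0.1,5.93],"grip": 1},{"slide": [0,0,0],"rotation": [0,0,0],"grip": 1}]'

```text
t: 6.78
eef_pos: [0.5178, 0.2802, 0.1996]
eef_rot: [0.002, 0.891, -0.001, 0.455]
force: [-0.7, -1.2, -3.6]
finger_gap: 0.0511
gripper_force: 64.0
```

```bash
python3 - <<'E'
from h import *
st(); C,u=cup(); im=capview('yellow',C[2]+.054)
k=cv2.resize(im[160:260,160:290],None,fx=6,fy=6,interpolation=cv2.INTER_CUBIC)
cv2.imwrite('pics/y3.png',cv2.convertScaleAbs(k,alpha=1.5)); goto((.517,.2895,.200),0)
E
```

```text
t 6.78 tcp [517.8 280.2 199.6] q [ 0.62 -0.07 -0.86 -0.06 -0.49  0.4 ] F [-0.7 -1.2 -3.6] gap 51.1 gf 64.0
tool z [ 0.81  -0.003 -0.586] y [0.004 1.    0.001]
cup model origin [513.6 279.1 204.9] axis [ 0.025 -0.012  1.   ]
yellow 439 [317.8 117.9] box [288 109  57  17] [789.2 -45.4 258.9]
yellow 180 [200.9 219.9] box [194 212  15  17] [514.5 279.7 258.9]
slide cm [ 0.27  1.04 -0.62] dist 1.2 rot deg [-0.7 -1.4  0.5] ang 1.6
```

View pics/y3.png

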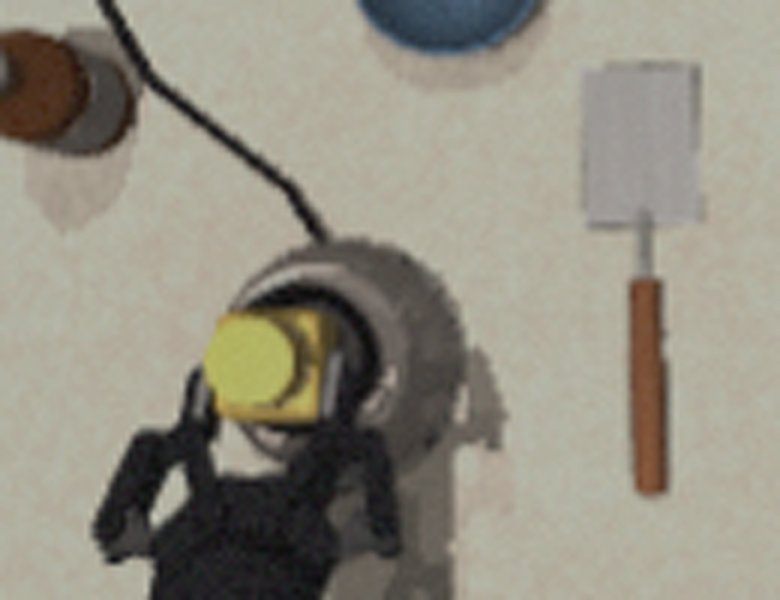

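The cap is at pixel (201.8,220.2), within 2 mm of the model. Now I'll correct the position and lower the cup.

Call:
step_arm --motion '[{"slide": [0.32,1.1,0],"rotation": [-0.7,-1.4,0.5],"grip": 1},{"slide": [0,0,-1],"rotation": [0,0,0],"grip": 1},{"slide": [0,0,-1.5],"rotation": [0,0,0],"grip": 1},{"slide": [0,0,-1],"rotation": [0,0,0],"grip": 1},{"slide": [0,0,-0.5],"rotation": [0,0,0],"grip": 1},{"slide": [0,0,-0.3],"rotation": [0,0,0],"grip": 1},{"slide": [0,0,0],"rotation": [0,0,0],"grip": 1}]'

```text
t: 7.42
eef_pos: [0.524, 0.2942, 0.161]
eef_rot: [-0.003, 0.883, -0.003, 0.468]
force: [0.0, -0.5, -3.0]
finger_gap: 0.051
gripper_force: 64.1
```

```bash
python3 - <<'E'
from h import *
st(); C,u=cup();goto((.517,.2895,.142),0)
E
```

```text
t 7.42 tcp [524.  294.2 161. ] q [ 0.65  0.04 -0.89 -0.23 -0.52  0.39] F [ 0.  -0.5 -3. ] gap 51.0 gf 64.1
tool z [ 0.828 -0.002 -0.561] y [-0.003  1.    -0.008]
cup model origin [519.7 293.1 166.2] axis [-0.006 -0.004  1.   ]
slide cm [-0.27 -0.36 -2.42] dist 2.5 rot deg [-0.2  0.3 -0.2] ang 0.4
```

Call:
step_arm --motion '[{"slide": [-0.25,-0.3,0],"rotation": [0,0,0],"grip": 1},{"slide": [0,0,0],"rotation": [0,0,0],"grip": 1},{"slide": [0,0,0],"rotation": [0,0,0],"grip": 1}]'

```text
t: 7.67
eef_pos: [0.5217, 0.2911, 0.1622]
eef_rot: [-0.003, 0.883, -0.002, 0.469]
force: [0.6, 0.4, -2.6]
finger_gap: 0.0513
gripper_force: 64.1
```

```bash
python3 - <<'E'
from h import *
st(); C,u=cup();goto((.517,.2895,.142),0); im=capview('yellow',C[2]+.054)
k=cv2.resize(im[190:250,180:250],None,fx=8,fy=8,interpolation=cv2.INTER_CUBIC)
cv2.imwrite('pics/y4.png',cv2.convertScaleAbs(k,alpha=1.5))
E
```

```text
t 7.67 tcp [521.7 291.1 162.2] q [ 0.64  0.04 -0.9  -0.24 -0.52  0.39] F [ 0.6  0.4 -2.6] gap 51.3 gf 64.1
tool z [ 0.829 -0.001 -0.56 ] y [-0.003  1.    -0.007]
cup model origin [517.4 290.  167.4] axis [-0.007 -0.005  1.   ]
slide cm [-0.04 -0.06 -2.54] dist 2.5 rot deg [-0.3  0.4 -0.2] ang 0.5
yellow 434 [317.6 117.9] box [288 109  57  17] [799.2 -46.4 221.4]
yellow 168 [200.2 219.6] box [194 212  15  17] [515.9 291.3 221.4]
```

View pics/y4.png

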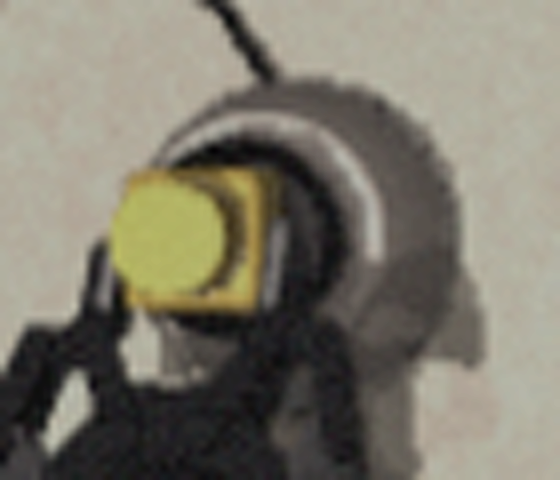

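The cap is at about (201.2,219.9), centred over the well to within 2 mm. Now lowering gently.

Call:
step_arm --motion '[{"slide": [0.05,-0.05,-0.5],"rotation": [0,0,0],"grip": 1},{"slide": [0,0,-0.5],"rotation": [0,0,0],"grip": 1},{"slide": [0,0,-0.3],"rotation": [0,0,0],"grip": 1},{"slide": [0,0,-0.3],"rotation": [0,0,0],"grip": 1},{"slide": [0,0,-0.3],"rotation": [0,0,0],"grip": 1},{"slide": [0,0,0],"rotation": [0,0,0],"grip": 1},{"slide": [0,0,0],"rotation": [0,0,0],"grip": 1}]'

```text
t: 8.3
eef_pos: [0.5218, 0.2905, 0.1417]
eef_rot: [-0.003, 0.883, -0.003, 0.469]
force: [-0.2, -0.9, -2.7]
finger_gap: 0.0508
gripper_force: 64.1
```

```bash
python3 - <<'E'
from h import *
st(); C,u=cup();goto((.517,.2895,.142),0)
E
```

```text
t 8.30 tcp [521.8 290.5 141.7] q [ 0.64  0.08 -0.92 -0.3  -0.52  0.39] F [-0.2 -0.9 -2.7] gap 50.8 gf 64.1
tool z [ 0.828 -0.001 -0.561] y [-0.004  1.    -0.008]
cup model origin [517.5 289.4 147. ] axis [-0.006 -0.004  1.   ]
slide cm [-0.06  0.01 -0.5 ] dist 0.5 rot deg [-0.2  0.3 -0.2] ang 0.4
```

Call:
step_arm --motion '[{"slide": [0,0,-0.2],"rotation": [0,0,0],"grip": 1},{"slide": [0,0,-0.2],"rotation": [0,0,0],"grip": 1},{"slide": [0,0,-0.2],"rotation": [0,0,0],"grip": 1},{"slide": [0,0,-0.1],"rotation": [0,0,0],"grip": 1},{"slide": [0,0,0],"rotation": [0,0,0],"grip": 1},{"slide": [0,0,0],"rotation": [0,0,0],"grip": 1}]'

```text
t: 8.8
eef_pos: [0.5227, 0.2909, 0.1365]
eef_rot: [-0.003, 0.883, -0.002, 0.47]
force: [-1.2, -1.1, 3.7]
finger_gap: 0.0513
gripper_force: 64.7
```

```bash
python3 - <<'E'
from h import *
st(); C,u=cup()
E
```

```text
t 8.80 tcp [522.7 290.9 136.5] q [ 0.64  0.1  -0.92 -0.32 -0.52  0.39] F [-1.2 -1.1  3.7] gap 51.3 gf 64.7
tool z [ 0.83  -0.001 -0.558] y [-0.003  1.    -0.006]
cup model origin [518.4 289.8 141.7] axis [-0.009 -0.005  1.   ]
```

Call:
step_arm --motion '[{"slide": [0,0,-0.2],"rotation": [0,0,0],"grip": 1},{"slide": [0,0,-0.2],"rotation": [0,0,0],"grip": 1},{"slide": [0,0,-0.2],"rotation": [0,0,0],"grip": 1},{"slide": [0,0,0],"rotation": [0,0,0],"grip": 1},{"slide": [0,0,0],"rotation": [0,0,0],"grip": 1}]'

```text
t: 9.22
eef_pos: [0.523, 0.2911, 0.131]
eef_rot: [-0.003, 0.882, -0.002, 0.47]
force: [-4.4, -1.0, 8.1]
finger_gap: 0.0516
gripper_force: 65.0
```

```bash
python3 - <<'E'
from h import *
st(); C,u=cup()
E
```

```text
t 9.22 tcp [523.  291.1 131. ] q [ 0.64  0.11 -0.93 -0.34 -0.52  0.39] F [-4.4 -1.   8.1] gap 51.6 gf 65.0
tool z [ 0.83  -0.001 -0.557] y [-0.003  1.    -0.006]
cup model origin [518.7 290.  136.2] axis [-0.01  -0.006  1.   ]
```

Call:
step_arm --motion '[{"slide": [0,0,-0.15],"rotation": [0,0,0],"grip": 1},{"slide": [0,0,0],"rotation": [0,0,0],"grip": 1},{"slide": [0,0,0],"rotation": [0,0,0],"grip": 1},{"slide": [0,0,0],"rotation": [0,0,0],"grip": 1},{"slide": [0,0,0],"rotation": [0,0,0],"grip": 1},{"slide": [0,0,0],"rotation": [0,0,0],"grip": 1},{"slide": [0,0,0],"rotation": [0,0,0],"grip": 1},{"slide": [0,0,0],"rotation": [0,0,0],"grip": 1},{"slide": [0,0,0],"rotation": [0,0,0],"grip": 1},{"slide": [0,0,0],"rotation": [0,0,0],"grip": 1}]'

```text
t: 10.05
eef_pos: [0.5236, 0.2912, 0.1306]
eef_rot: [-0.002, 0.882, -0.002, 0.471]
force: [-5.6, -3.3, 10.6]
finger_gap: 0.051
gripper_force: 65.6
```

```bash
python3 - <<'E'
from h import *
st(); C,u=cup(); capview('yellow',C[2]+.054)
E
```

```text
t 10.05 tcp [523.6 291.2 130.6] q [ 0.64  0.11 -0.93 -0.35 -0.52  0.39] F [-5.6 -3.3 10.6] gap 51.0 gf 65.6
tool z [ 0.831 -0.001 -0.556] y [-0.002  1.    -0.005]
cup model origin [519.2 290.1 135.8] axis [-0.012 -0.006  1.   ]
yellow 440 [317.5 117.9] box [288 109  57  17] [807.4 -47.2 189.8]
yellow 171 [203.7 219.1] box [197 211  17  17] [517.5 289.1 189.8]
```

Call:
step_arm --motion '[{"slide": [0,0,0],"rotation": [0,0,0],"grip": 1},{"slide": [0,0,0],"rotation": [0,0,0],"grip": 1},{"slide": [0,0,0],"rotation": [0,0,0],"grip": 1},{"slide": [0,0,1],"rotation": [0,0,0],"grip": 1},{"slide": [0,0,1],"rotation": [0,0,0],"grip": 1},{"slide": [0,0,1.5],"rotation": [0,0,0],"grip": 1},{"slide": [0,0,2],"rotation": [0,0,0],"grip": 1},{"slide": [0,0,3],"rotation": [0,0,0],"grip": 1},{"slide": [0,0,3],"rotation": [0,0,0],"grip": 1},{"slide": [0,-1.5,1],"rotation": [0,0,0],"grip": 1}]'

```text
t: 10.93
eef_pos: [0.5241, 0.2788, 0.2586]
eef_rot: [-0.003, 0.882, 0.001, 0.472]
force: [1.5, -0.3, 0.5]
finger_gap: 0.0515
gripper_force: 64.2
```

Call:
step_arm --motion '[{"slide": [-0.3,-3,0],"rotation": [0,0,0],"grip": 1},{"slide": [-0.4,-3.6,0],"rotation": [0,0,0],"grip": 1},{"slide": [-0.4,-3.6,0],"rotation": [0,0,0],"grip": 1},{"slide": [-0.4,-3.6,0],"rotation": [0,0,0],"grip": 1},{"slide": [-0.4,-3.6,0],"rotation": [0,0,0],"grip": 1},{"slide": [-0.4,-3.6,0],"rotation": [0,0,0],"grip": 1},{"slide": [-0.4,-3.6,0],"rotation": [0,0,0],"grip": 1},{"slide": [-0.4,-3.6,0],"rotation": [0,0,0],"grip": 1},{"slide": [-0.4,-3.6,0],"rotation": [0,0,0],"grip": 1},{"slide": [-0.4,-3.6,0],"rotation": [0,0,0],"grip": 1}]'

```text
t: 11.77
eef_pos: [0.481, -0.0792, 0.2512]
eef_rot: [-0.003, 0.884, -0.002, 0.468]
force: [1.9, -0.0, -3.5]
finger_gap: 0.0512
gripper_force: 64.2
```

```bash
python3 - <<'E'
from h import *
st(); C,u=cup();goto((.459,-.277,.12),0)
im=robot.get_image('top'); cv2.imwrite('pics/t5.png',im)
T=Cam('top'); 
for c in('coral','purple'):
    for s,q,l in blobs(mask(im,c),20):
        if s[1]>130: print(c,s[4],q.round(1))
E
```

```text
t 11.77 tcp [481.  -79.2 251.2] q [-0.58 -0.51 -1.03  0.17  0.47 -0.36] F [ 1.9 -0.  -3.5] gap 51.2 gf 64.2
tool z [ 0.828 -0.001 -0.561] y [-0.003  1.    -0.006]
cup model origin [476.7 -80.2 256.4] axis [-0.005 -0.005  1.   ]
slide cm [ -1.77 -19.68 -13.65] dist 24.0 rot deg [-0.3  0.3 -0.2] ang 0.5
coral 92 [378.4 173.8]
coral 78 [386.4 173.4]
coral 100 [369.3 174.4]
purple 76 [334.7 204.3]
purple 83 [327.1 205.4]
purple 76 [342.9 203. ]
```

Call:
step_arm --motion '[{"slide": [0,-3.3,0],"rotation": [0,0,0],"grip": 1},{"slide": [0,-3.3,0],"rotation": [0,0,0],"grip": 1},{"slide": [-0.4,-3.3,-1],"rotation": [0,0,0],"grip": 1},{"slide": [-0.4,-3.3,-2],"rotation": [0,0,0],"grip": 1},{"slide": [-0.5,-3.3,-3],"rotation": [0,0,0],"grip": 1},{"slide": [-0.5,-3.2,-3],"rotation": [0,0,0],"grip": 1},{"slide": [0,0,-2.5],"rotation": [0,0,0],"grip": 1},{"slide": [0,0,-2],"rotation": [0,0,0],"grip": 1},{"slide": [0,0,0],"rotation": [0,0,0],"grip": 1},{"slide": [0,0,0],"rotation": [0,0,0],"grip": 1}]'

```text
t: 12.65
eef_pos: [0.4647, -0.2694, 0.1193]
eef_rot: [-0.002, 0.884, 0.0, 0.467]
force: [0.1, -0.9, -2.3]
finger_gap: 0.0514
gripper_force: 64.3
```

```bash
python3 - <<'E'
from h import *
st(); C,u=cup();goto((.459,-.277,.058),0)
im=robot.get_image('top'); cv2.imwrite('pics/t6.png',cv2.resize(im[140:270,280:440],None,fx=5,fy=4.6,interpolation=cv2.INTER_CUBIC))
E
```

```text
t 12.65 tcp [ 464.7 -269.4  119.3] q [-1.06  0.03 -0.99 -0.07  0.81 -0.8 ] F [ 0.1 -0.9 -2.3] gap 51.4 gf 64.3
tool z [ 0.826  0.002 -0.563] y [-0.004  1.    -0.002]
cup model origin [ 460.4 -270.6  124.5] axis [-0.003 -0.01   1.   ]
slide cm [-0.14 -0.65 -6.65] dist 6.7 rot deg [-0.5  0.2 -0.2] ang 0.6
```

View pics/t6.png

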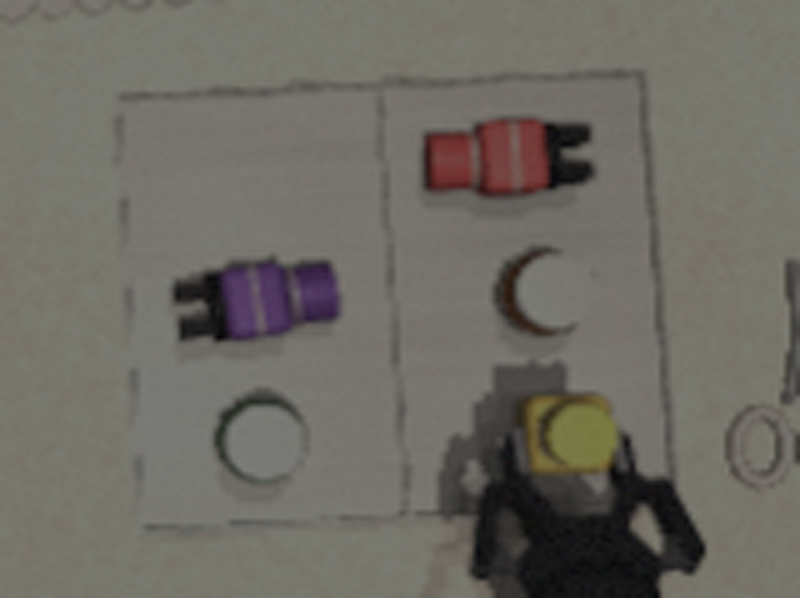

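The cup is held upright at crop (582,432), over the near right place. Jars and cups look unmoved.

Call:
step_arm --motion '[{"slide": [0,-0.3,-2],"rotation": [0,0,0],"grip": 1},{"slide": [0,0,-1.7],"rotation": [0,0,0],"grip": 1},{"slide": [0,0,-1.3],"rotation": [0,0,0],"grip": 1},{"slide": [0,0,-0.7],"rotation": [0,0,0],"grip": 1},{"slide": [0,0,-0.5],"rotation": [0,0,0],"grip": 1},{"slide": [0,0,0],"rotation": [0,0,0],"grip": 1},{"slide": [0,0,0],"rotation": [0,0,0],"grip": 1}]'

```text
t: 13.28
eef_pos: [0.4664, -0.2748, 0.061]
eef_rot: [-0.004, 0.883, -0.003, 0.469]
force: [-0.7, 0.1, -2.0]
finger_gap: 0.0512
gripper_force: 64.6
```

```bash
python3 - <<'E'
from h import *
st(); C,u=cup()
E
```

```text
t 13.28 tcp [ 466.4 -274.8   61. ] q [-1.07  0.21 -1.03 -0.29  0.81 -0.8 ] F [-0.7  0.1 -2. ] gap 51.2 gf 64.6
tool z [ 0.829 -0.002 -0.559] y [-0.005  1.    -0.01 ]
cup model origin [ 462.1 -275.8   66.2] axis [-0.008 -0.002  1.   ]
```

Call:
step_arm --motion '[{"slide": [0,0,-0.3],"rotation": [0,0,0],"grip": 1},{"slide": [0,0,-0.3],"rotation": [0,0,0],"grip": 1},{"slide": [0,0,-0.2],"rotation": [0,0,0],"grip": 1},{"slide": [0,0,-0.1],"rotation": [0,0,0],"grip": 1},{"slide": [0,0,0],"rotation": [0,0,0],"grip": 1},{"slide": [0,0,0],"rotation": [0,0,0],"grip": 1}]'

```text
t: 13.78
eef_pos: [0.4657, -0.2743, 0.0507]
eef_rot: [-0.003, 0.883, -0.002, 0.469]
force: [0.9, -0.5, -1.4]
finger_gap: 0.0512
gripper_force: 64.7
```

```bash
python3 - <<'E'
from h import *
st(); C,u=cup()
E
```

```text
t 13.78 tcp [ 465.7 -274.3   50.7] q [-1.07  0.24 -1.03 -0.33  0.81 -0.8 ] F [ 0.9 -0.5 -1.4] gap 51.2 gf 64.7
tool z [ 0.828 -0.001 -0.56 ] y [-0.004  1.    -0.007]
cup model origin [ 461.4 -275.4   55.9] axis [-0.007 -0.004  1.   ]
```

Call:
step_arm --motion '[{"slide": [0,0,-0.05],"rotation": [0,0,0],"grip": 1},{"slide": [0,0,0],"rotation": [0,0,0],"grip": -0.2},{"slide": [0,0,0],"rotation": [0,0,0],"grip": -0.6},{"slide": [0,0,0],"rotation": [0,0,0],"grip": -1},{"slide": [0,0,0],"rotation": [0,0,0],"grip": -1},{"slide": [0,0,0],"rotation": [0,0,0],"grip": -1},{"slide": [-0.8,0,0.6],"rotation": [0,0,0],"grip": -1},{"slide": [-1.6,0,1.2],"rotation": [0,0,0],"grip": -1},{"slide": [-1.6,0,1.2],"rotation": [0,0,0],"grip": -1},{"slide": [-1.6,0,1.5],"rotation": [0,0,0],"grip": -1}]'

```text
t: 14.62
eef_pos: [0.4089, -0.2733, 0.0949]
eef_rot: [-0.003, 0.883, -0.001, 0.469]
force: [-0.2, 0.1, -0.7]
finger_gap: 0.0852
gripper_force: 0.0
```

```bash
python3 - <<'E'
from h import *
st(); im=capview('yellow',.11)
T=Cam('top'); m=mask(im,'yellow')
for s,c,l in blobs(m,20): 
    if s[1]>150: print(s,(T.on(c,.11)*1000).round(1))
# coral grasp, tool y -> -x
tcp,rot,a=lie((.6536,-.2595),(-.03,1),(-1,-.03,0)); print('coral tcp',tcp,a); plan(tcp-.12*a,rot)
E
```

```text
t 14.62 tcp [ 408.9 -273.3   94.9] q [-1.22  0.05 -1.04  0.02  0.89 -1.  ] F [-0.2  0.1 -0.7] gap 85.2 gf 0.0
tool z [ 0.828  0.    -0.561] y [-0.004  1.    -0.006]
yellow 431 [317.7 117.8] box [288 109  57  16] [828.4 -50.9 110. ]
[384 226  15  15 164] [ 461.5 -270.9  110. ]
coral tcp [ 0.6536869  -0.26239665  0.01643611] [ 0.01719956 -0.5733185  -0.81915204]
slide cm [24.33  8.08  1.73] dist 25.7 rot deg [-71.   69.3  69.6] ang 121.2
```

Call:
step_arm --motion '[{"slide": [-0.5,0,4],"rotation": [0,0,0],"grip": -1},{"slide": [0,0,4],"rotation": [-3.94,3.85,3.87],"grip": -1},{"slide": [0,0,4],"rotation": [-3.94,3.85,3.87],"grip": -1},{"slide": [0,0,3],"rotation": [-3.94,3.85,3.87],"grip": -1},{"slide": [1.7,0.5,1],"rotation": [-3.94,3.85,3.87],"grip": -1},{"slide": [1.7,0.5,0],"rotation": [-3.94,3.85,3.87],"grip": -1},{"slide": [1.7,0.5,0],"rotation": [-3.94,3.85,3.87],"grip": -1},{"slide": [1.7,0.5,0],"rotation": [-3.94,3.85,3.87],"grip": -1},{"slide": [1.7,0.5,0],"rotation": [-3.94,3.85,3.87],"grip": -1},{"slide": [1.7,0.5,0],"rotation": [-3.94,3.85,3.87],"grip": -1}]'

```text
t: 15.5
eef_pos: [0.5088, -0.2453, 0.2437]
eef_rot: [-0.389, 0.899, -0.124, 0.159]
force: [0.0, -1.1, -1.1]
finger_gap: 0.0851
gripper_force: 0.0
```

Call:
step_arm --motion '[{"slide": [1.7,0.5,0],"rotation": [-3.94,3.85,3.87],"grip": -1},{"slide": [1.7,0.5,0],"rotation": [-3.94,3.85,3.87],"grip": -1},{"slide": [1.7,0.6,0],"rotation": [-3.94,3.85,3.87],"grip": -1},{"slide": [1.7,0.6,0],"rotation": [-3.94,3.85,3.87],"grip": -1},{"slide": [1.7,0.6,0],"rotation": [-3.94,3.85,3.87],"grip": -1},{"slide": [1.7,0.6,0],"rotation": [-3.94,3.85,3.87],"grip": -1},{"slide": [1.7,0.6,0],"rotation": [-3.94,3.85,3.87],"grip": -1},{"slide": [1.7,0.6,0],"rotation": [-3.94,3.85,3.87],"grip": -1},{"slide": [1.7,0.6,0],"rotation": [-3.94,3.85,3.87],"grip": -1},{"slide": [0,0,0],"rotation": [0,0,0],"grip": -1}]'

```text
t: 16.33
eef_pos: [0.6637, -0.19, 0.2394]
eef_rot: [0.68, -0.672, 0.213, 0.2]
force: [0.5, -0.2, -0.7]
finger_gap: 0.0859
gripper_force: 0.0
```

```bash
python3 - <<'E'
from h import *
st(); tcp,rot,a=lie((.6536,-.2595),(-.03,1),(-1,-.03,0)); plan(tcp-.12*a,rot)
E
```

```text
t 16.33 tcp [ 663.7 -190.   239.4] q [-0.14  0.34 -0.04  1.08 -0.58 -1.76] F [ 0.5 -0.2 -0.7] gap 85.9 gf 0.0
tool z [ 0.022 -0.558 -0.83 ] y [-1.    -0.016 -0.015]
slide cm [ -1.21  -0.36 -12.47] dist 12.5 rot deg [-1.1  0.8  0.8] ang 1.6
```

Call:
step_arm --motion '[{"slide": [-0.6,-0.2,-3],"rotation": [-1.1,0.8,0.8],"grip": -1},{"slide": [-0.6,-0.2,-3.5],"rotation": [0,0,0],"grip": -1},{"slide": [0,0,-3.5],"rotation": [0,0,0],"grip": -1},{"slide": [0,0,-2.4],"rotation": [0,0,0],"grip": -1},{"slide": [0.05,-1.6,-2.3],"rotation": [0,0,0],"grip": -1},{"slide": [0.05,-1.6,-2.3],"rotation": [0,0,0],"grip": -1},{"slide": [0.05,-1.6,-2.3],"rotation": [0,0,0],"grip": -1},{"slide": [0,-1.1,-1.5],"rotation": [0,0,0],"grip": -1},{"slide": [0,-0.5,-0.8],"rotation": [0,0,0],"grip": -1},{"slide": [0,0,0],"rotation": [0,0,0],"grip": -1}]'

```text
t: 17.17
eef_pos: [0.6474, -0.262, 0.0244]
eef_rot: [0.682, -0.667, 0.215, 0.21]
force: [0.7, 0.7, 0.4]
finger_gap: 0.0852
gripper_force: 0.0
```

```bash
python3 - <<'E'
from h import *
st(); tcp,rot,a=lie((.6536,-.2595),(-.03,1),(-1,-.03,0)); plan(tcp,rot)
E
```

```text
t 17.17 tcp [ 647.4 -262.    24.4] q [-0.25  0.53 -0.27  0.59 -0.58 -1.89] F [0.7 0.7 0.4] gap 85.2 gf 0.0
tool z [ 0.013 -0.573 -0.82 ] y [-1.    -0.022 -0.   ]
slide cm [ 0.63 -0.04 -0.79] dist 1.0 rot deg [-0.1  0.   0.5] ang 0.5
```

Call:
step_arm --motion '[{"slide": [0.6,0,-0.4],"rotation": [0,0,0.4],"grip": -1},{"slide": [0,0,-0.3],"rotation": [0,0,0],"grip": -1},{"slide": [0,0,0],"rotation": [0,0,0],"grip": -0.2},{"slide": [0,0,0],"rotation": [0,0,0],"grip": 1},{"slide": [0,0,0],"rotation": [0,0,0],"grip": 1},{"slide": [0,0,0],"rotation": [0,0,0],"grip": 1},{"slide": [0,0,0],"rotation": [0,0,0],"grip": 1},{"slide": [0,0,0],"rotation": [0,0,0],"grip": 1}]'

```text
t: 17.83
eef_pos: [0.6567, -0.261, 0.0214]
eef_rot: [0.684, -0.664, 0.218, 0.208]
force: [0.3, 4.5, 5.6]
finger_gap: 0.0515
gripper_force: 63.7
```

```bash
python3 - <<'E'
from h import *
st(); savecup((.6536,-.2595),(-.03,1)); capview('coral',.05)
E
```

```text
t 17.83 tcp [ 656.7 -261.    21.4] q [-0.24  0.54 -0.26  0.58 -0.58 -1.9 ] F [0.3 4.5 5.6] gap 51.5 gf 63.7
tool z [ 0.023 -0.574 -0.819] y [-0.999 -0.032 -0.005]
[[0.0035790088255292637, 0.0030309824738666015, -0.007969311629406216], [-0.8186913515649599, -0.0020100598944232675, -0.5742302939866202]]
```

Call:
step_arm --motion '[{"slide": [0,0,1],"rotation": [0,0,0],"grip": 1},{"slide": [0,0,2],"rotation": [0,0,0],"grip": 1},{"slide": [0,0,3],"rotation": [0,0,0],"grip": 1},{"slide": [0,0,3.5],"rotation": [0,0,0],"grip": 1},{"slide": [0,0,3.5],"rotation": [0,0,0],"grip": 1},{"slide": [0,1,3.5],"rotation": [6,0,0],"grip": 1},{"slide": [0,2,3],"rotation": [6,0,0],"grip": 1},{"slide": [-0.5,2,2],"rotation": [6,0,0],"grip": 1},{"slide": [-0.5,2,1],"rotation": [6,0,0],"grip": 1},{"slide": [-0.5,2,0],"rotation": [6,0,0],"grip": 1}]'

```text
t: 18.72
eef_pos: [0.6423, -0.1714, 0.2507]
eef_rot: [0.715, -0.698, 0.04, 0.021]
force: [0.1, -1.3, -3.2]
finger_gap: 0.0514
gripper_force: 62.9
```

Call:
step_arm --motion '[{"slide": [-0.5,2.5,0],"rotation": [6,0,0],"grip": 1},{"slide": [-0.5,2.5,0],"rotation": [6,0,0],"grip": 1},{"slide": [-0.5,2.5,0],"rotation": [6,0,0],"grip": 1},{"slide": [-0.5,2.5,0],"rotation": [6,0,0],"grip": 1},{"slide": [-0.5,2.5,0],"rotation": [6,0,0],"grip": 1},{"slide": [-0.5,2.5,0],"rotation": [6,0,0],"grip": 1},{"slide": [-0.5,2.5,0],"rotation": [6,0,0],"grip": 1},{"slide": [-0.5,2.5,0],"rotation": [6,0,0],"grip": 1},{"slide": [-0.5,2.5,0],"rotation": [6,0,0],"grip": 1},{"slide": [-0.5,2.5,0],"rotation": [6,0,0],"grip": 1}]'

```text
t: 19.55
eef_pos: [0.5904, 0.0784, 0.2453]
eef_rot: [0.631, -0.623, -0.316, -0.338]
force: [-0.9, 0.2, -3.1]
finger_gap: 0.0512
gripper_force: 63.0
```

```bash
python3 - <<'E'
from h import *
o,u=json.load(open('cup.json')); o[1]=0.0; json.dump([o,u],open('cup.json','w'))
st(); cup(); goto((.5165,.2895,.200),0)
E
```

```text
t 19.55 tcp [590.4  78.4 245.3] q [-0.37  0.4  -0.12  1.51  0.88 -2.18] F [-0.9  0.2 -3.1] gap 51.2 gf 63.0
tool z [ 0.022  0.82  -0.572] y [-0.999  0.004 -0.032]
cup model origin [590.3  69.8 246.9] axis [-0.03  -0.002  1.   ]
slide cm [-6.53 21.11 -4.69] dist 22.6 rot deg [  1.2   1.4 -89.7] ang 89.8
```

Call:
step_arm --motion '[{"slide": [-0.43,1.4,0],"rotation": [0.1,0.1,-5.98],"grip": 1},{"slide": [-0.43,1.4,0],"rotation": [0.1,0.1,-5.98],"grip": 1},{"slide": [-0.43,1.4,0],"rotation": [0.1,0.1,-5.98],"grip": 1},{"slide": [-0.43,1.4,0],"rotation": [0.1,0.1,-5.98],"grip": 1},{"slide": [-0.43,1.4,0],"rotation": [0.1,0.1,-5.98],"grip": 1},{"slide": [-0.43,1.4,0],"rotation": [0.1,0.1,-5.98],"grip": 1},{"slide": [-0.43,1.4,0],"rotation": [0.1,0.1,-5.98],"grip": 1},{"slide": [-0.43,1.4,0],"rotation": [0.1,0.1,-5.98],"grip": 1},{"slide": [-0.43,1.4,0],"rotation": [0.1,0.1,-5.98],"grip": 1},{"slide": [-0.43,1.4,0],"rotation": [0.1,0.1,-5.98],"grip": 1}]'

```text
t: 20.38
eef_pos: [0.5502, 0.2043, 0.2414]
eef_rot: [-0.271, 0.846, 0.135, 0.439]
force: [0.6, 0.7, -3.6]
finger_gap: 0.0513
gripper_force: 63.2
```

Call:
step_arm --motion '[{"slide": [-0.43,1.4,-0.5],"rotation": [0.1,0.1,-5.98],"grip": 1},{"slide": [-0.43,1.4,-1],"rotation": [0.1,0.1,-5.98],"grip": 1},{"slide": [-0.43,1.4,-1],"rotation": [0.1,0.1,-5.98],"grip": 1},{"slide": [-0.43,1.4,-1],"rotation": [0.1,0.1,-5.98],"grip": 1},{"slide": [-0.43,1.4,-1],"rotation": [0.1,0.1,-5.98],"grip": 1},{"slide": [0,0,0],"rotation": [0,0,0],"grip": 1},{"slide": [0,0,0],"rotation": [0,0,0],"grip": 1},{"slide": [0,0,0],"rotation": [0,0,0],"grip": 1}]'

```text
t: 21.05
eef_pos: [0.5298, 0.275, 0.1969]
eef_rot: [-0.046, 0.888, 0.023, 0.456]
force: [0.2, 0.5, -1.9]
finger_gap: 0.0514
gripper_force: 63.8
```

```bash
python3 - <<'E'
from h import *
st(); C,u=cup(); goto((.5165,.2895,.18),0); im=capview('coral',C[2]+.054)
print(Cam('top').pix(C+.054*u), 'axis foot', Cam('top').pix(C-.052*u))
k=cv2.resize(im[160:260,160:290],None,fx=6,fy=6,interpolation=cv2.INTER_CUBIC)
cv2.imwrite('pics/c7.png',cv2.convertScaleAbs(k,alpha=1.5))
E
```

```text
t 21.05 tcp [529.8 275.  196.9] q [ 0.54 -0.08 -0.9  -0.14 -0.35  0.26] F [ 0.2  0.5 -1.9] gap 51.4 gf 63.8
tool z [ 0.808  0.083 -0.583] y [-0.103  0.995 -0.001]
cup model origin [521.3 274.2 198.6] axis [0.011 0.    1.   ]
slide cm [-0.47  1.45 -1.85] dist 2.4 rot deg [-0.  -0.6 -5.9] ang 5.9
coral 307 [206.3 217.8] box [197 208  19  20] [519.8 266.4 252.6]
[203.47578087 217.18003573] axis foot [212.28370567 218.0308873 ]
```

View pics/c7.png

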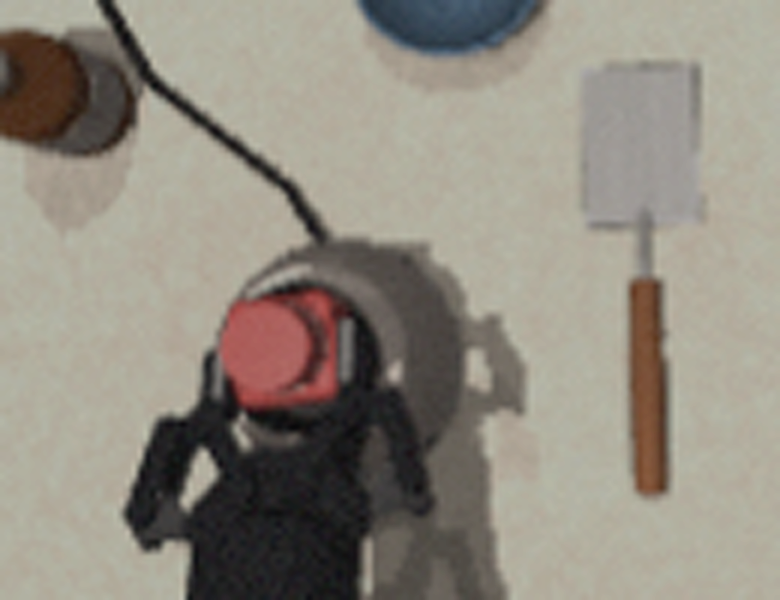

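The coral cap is at (204.5,217.7), about 3 mm from the model and about 6° short in yaw. I'll correct both.

Call:
step_arm --motion '[{"slide": [-0.4,1.55,0],"rotation": [0,-0.6,-5.9],"grip": 1},{"slide": [0,0,-1],"rotation": [0,0,0],"grip": 1},{"slide": [0,0,-1],"rotation": [0,0,0],"grip": 1},{"slide": [0,0,-0.7],"rotation": [0,0,0],"grip": 1},{"slide": [0,0,0],"rotation": [0,0,0],"grip": 1},{"slide": [0,0,0],"rotation": [0,0,0],"grip": 1},{"slide": [0,0,0],"rotation": [0,0,0],"grip": 1}]'

```text
t: 21.68
eef_pos: [0.5272, 0.2898, 0.1715]
eef_rot: [0.001, 0.887, -0.001, 0.463]
force: [0.2, 0.9, -2.2]
finger_gap: 0.0516
gripper_force: 64.3
```

```bash
python3 - <<'E'
from h import *
st(); C,u=cup(); goto((.5165,.2895,.142),0); im=capview('coral',C[2]+.054)
print(Cam('top').pix(C+.054*u))
# lit cap disc: brighter part
m=mask(im,'coral')[190:250,180:250]; g=cv2.cvtColor(im,cv2.COLOR_BGR2HSV)[190:250,180:250,2]
v=g[m>0]; print(np.percentile(v,[10,50,90]))
b=((m>0)&(g>np.percentile(v,45))).astype(np.uint8)*255
for s,c,l in blobs(b,20): print('cap',s,c+[180,190])
E
```

```text
t 21.68 tcp [527.2 289.8 171.5] q [ 0.63  0.02 -0.88 -0.18 -0.51  0.4 ] F [ 0.2  0.9 -2.2] gap 51.6 gf 64.3
tool z [ 0.82  -0.003 -0.572] y [0.003 1.    0.   ]
cup model origin [518.6 289.9 173.1] axis [-0.003 -0.002  1.   ]
slide cm [-0.21 -0.03 -3.11] dist 3.1 rot deg [-0.1  0.1  0.2] ang 0.3
coral 293 [203.  218.7] box [194 210  19  19] [518.1 281.7 227.1]
[200.1784842  218.62211197]
[ 61. 111. 116.]
cap [ 14  22  14  15 149] [199.83892617 218.89261745]
```

Call:
step_arm --motion '[{"slide": [-0.15,0,-0.7],"rotation": [0,0,0],"grip": 1},{"slide": [0,0,-0.7],"rotation": [0,0,0],"grip": 1},{"slide": [0,0,-0.5],"rotation": [0,0,0],"grip": 1},{"slide": [0,0,-0.3],"rotation": [0,0,0],"grip": 1},{"slide": [0,0,-0.2],"rotation": [0,0,0],"grip": 1},{"slide": [0,0,-0.2],"rotation": [0,0,0],"grip": 1},{"slide": [0,0,0],"rotation": [0,0,0],"grip": 1},{"slide": [0,0,0],"rotation": [0,0,0],"grip": 1}]'

```text
t: 22.4
eef_pos: [0.5251, 0.291, 0.1448]
eef_rot: [0.0, 0.887, -0.0, 0.462]
force: [-0.6, 0.2, -2.8]
finger_gap: 0.0514
gripper_force: 64.3
```

```bash
python3 - <<'E'
from h import *
st(); C,u=cup()
E
```

```text
t 22.40 tcp [525.1 291.  144.8] q [ 0.64  0.07 -0.9  -0.26 -0.51  0.4 ] F [-0.6  0.2 -2.8] gap 51.4 gf 64.3
tool z [ 0.82  -0.001 -0.573] y [ 0.001  1.    -0.001]
cup model origin [516.5 291.  146.4] axis [-0.002 -0.001  1.   ]
```

Call:
step_arm --motion '[{"slide": [0,-0.1,-0.2],"rotation": [0,0,0],"grip": 1},{"slide": [0,0,-0.2],"rotation": [0,0,0],"grip": 1},{"slide": [0,0,-0.2],"rotation": [0,0,0],"grip": 1},{"slide": [0,0,-0.2],"rotation": [0,0,0],"grip": 1},{"slide": [0,0,-0.2],"rotation": [0,0,0],"grip": 1},{"slide": [0,0,-0.2],"rotation": [0,0,0],"grip": 1},{"slide": [0,0,0],"rotation": [0,0,0],"grip": 1},{"slide": [0,0,0],"rotation": [0,0,0],"grip": 1}]'

```text
t: 23.07
eef_pos: [0.5268, 0.2905, 0.1358]
eef_rot: [0.002, 0.885, 0.0, 0.465]
force: [-3.6, -2.5, 8.2]
finger_gap: 0.0511
gripper_force: 65.6
```

```bash
python3 - <<'E'
from h import *
st(); C,u=cup()
E
```

```text
t 23.07 tcp [526.8 290.5 135.8] q [ 0.63  0.1  -0.91 -0.3  -0.51  0.4 ] F [-3.6 -2.5  8.2] gap 51.1 gf 65.6
tool z [ 0.823 -0.001 -0.568] y [0.003 1.    0.002]
cup model origin [518.2 290.5 137.3] axis [-0.008 -0.004  1.   ]
```

Call:
step_arm --motion '[{"slide": [0,0,-0.2],"rotation": [0,0,0],"grip": 1},{"slide": [0,0,0],"rotation": [0,0,0],"grip": 1},{"slide": [0,0,0],"rotation": [0,0,0],"grip": 1},{"slide": [0,0,0],"rotation": [0,0,0],"grip": 1},{"slide": [0,0,0],"rotation": [0,0,0],"grip": 1},{"slide": [0,0,0],"rotation": [0,0,0],"grip": 1},{"slide": [0,0,0],"rotation": [0,0,0],"grip": 1},{"slide": [0,0,0],"rotation": [0,0,0],"grip": 1},{"slide": [0,0,0],"rotation": [0,0,0],"grip": 1},{"slide": [0,0,0],"rotation": [0,0,0],"grip": 1}]'

```text
t: 23.9
eef_pos: [0.5277, 0.2906, 0.1356]
eef_rot: [0.002, 0.885, 0.0, 0.466]
force: [-7.6, -2.4, 15.6]
finger_gap: 0.0512
gripper_force: 66.4
```

```bash
python3 - <<'E'
from h import *
st(); C,u=cup(); capview('coral',.19)
E
```

```text
t 23.90 tcp [527.7 290.6 135.6] q [ 0.63  0.1  -0.91 -0.31 -0.51  0.4 ] F [-7.6 -2.4 15.6] gap 51.2 gf 66.4
tool z [ 0.825 -0.002 -0.565] y [0.004 1.    0.002]
cup model origin [519.1 290.6 137.2] axis [-0.011 -0.004  1.   ]
coral 277 [205.8 218.9] box [197 211  20  18] [517.8 283.2 190. ]
```

Call:
step_arm --motion '[{"slide": [0,0,0],"rotation": [0,0,0],"grip": 1},{"slide": [0,0,0],"rotation": [0,0,0],"grip": 1},{"slide": [0,0,1],"rotation": [0,0,0],"grip": 1},{"slide": [0,0,1],"rotation": [0,0,0],"grip": 1},{"slide": [0,0,1.5],"rotation": [0,0,0],"grip": 1},{"slide": [0,0,2],"rotation": [0,0,0],"grip": 1},{"slide": [0,0,3],"rotation": [0,0,0],"grip": 1},{"slide": [0,0,3],"rotation": [0,0,0],"grip": 1},{"slide": [0,-1,1],"rotation": [0,0,3],"grip": 1},{"slide": [0.4,-2,0],"rotation": [0,0,6],"grip": 1}]'

```text
t: 24.78
eef_pos: [0.5314, 0.2651, 0.2631]
eef_rot: [-0.073, 0.881, 0.04, 0.465]
force: [2.2, 0.1, -2.0]
finger_gap: 0.0512
gripper_force: 64.4
```

Call:
step_arm --motion '[{"slide": [0.5,-2.5,0],"rotation": [0,0,6],"grip": 1},{"slide": [0.5,-2.5,0],"rotation": [0,0,6],"grip": 1},{"slide": [0.5,-2.5,0],"rotation": [0,0,6],"grip": 1},{"slide": [0.5,-2.5,0],"rotation": [0,0,6],"grip": 1},{"slide": [0.5,-2.5,0],"rotation": [0,0,6],"grip": 1},{"slide": [0.5,-2.5,0],"rotation": [0,0,6],"grip": 1},{"slide": [0.5,-2.5,0],"rotation": [0,0,6],"grip": 1},{"slide": [0.5,-2.5,0],"rotation": [0,0,6],"grip": 1},{"slide": [0.5,-2.5,0],"rotation": [0,0,6],"grip": 1},{"slide": [0.5,-2.5,0],"rotation": [0,0,6],"grip": 1}]'

```text
t: 25.62
eef_pos: [0.5722, 0.0467, 0.2503]
eef_rot: [-0.448, 0.772, 0.226, 0.391]
force: [0.2, 1.1, -2.7]
finger_gap: 0.0513
gripper_force: 64.3
```

Call:
step_arm --motion '[{"slide": [0.5,-2.5,0],"rotation": [0,0,6],"grip": 1},{"slide": [0.5,-2.5,0],"rotation": [0,0,6],"grip": 1},{"slide": [0.7,-2.5,0],"rotation": [0,0,6],"grip": 1},{"slide": [0.7,-2.5,0],"rotation": [0,0,2],"grip": 1},{"slide": [0.7,-2.5,0],"rotation": [0,0,0],"grip": 1},{"slide": [0.7,-2.5,0],"rotation": [0,0,0],"grip": 1},{"slide": [0.7,-2.5,0],"rotation": [0,0,0],"grip": 1},{"slide": [0.7,-2.5,0],"rotation": [0,0,0],"grip": 1},{"slide": [0.7,-2.5,0],"rotation": [0,0,0],"grip": 1},{"slide": [0,0,0],"rotation": [0,0,0],"grip": 1}]'

```text
t: 26.45
eef_pos: [0.6307, -0.1692, 0.2476]
eef_rot: [-0.557, 0.699, 0.278, 0.352]
force: [0.8, 0.1, -3.8]
finger_gap: 0.0511
gripper_force: 64.5
```

```bash
python3 - <<'E'
from h import *
st(); C,u=cup(); goto((.657,-.268,.066),91)
im=robot.get_image('top'); k=cv2.resize(im[140:270,280:440],None,fx=5,fy=4.6,interpolation=cv2.INTER_CUBIC);cv2.imwrite('pics/t8.png',cv2.convertScaleAbs(k,alpha=1.6))
print(Cam('top').pix(C+.054*u))
E
```

```text
t 26.45 tcp [ 630.7 -169.2  247.6] q [-0.69  0.57  0.16  1.7   0.8  -2.27] F [ 0.8  0.1 -3.8] gap 51.1 gf 64.5
tool z [ 0.183  0.78  -0.598] y [-0.974  0.226 -0.004]
cup model origin [ 628.8 -177.5  249.5] axis [0.005 0.029 1.   ]
slide cm [  2.62  -9.02 -18.32] dist 20.6 rot deg [ 1.7 -0.1 14. ] ang 14.1
[369.21611762 172.24480002]
```

View pics/t8.png

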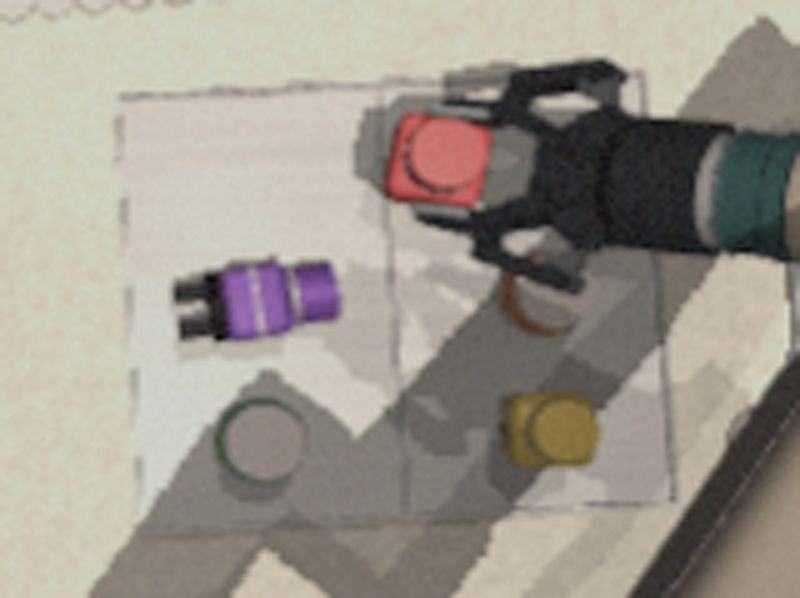

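Yellow is standing at crop (560,428), both jars are in place, and coral is held upright at (440,155).

Call:
step_arm --motion '[{"slide": [0.7,-3,0],"rotation": [0.5,0,4.7],"grip": 1},{"slide": [0.9,-3,-1],"rotation": [0.6,0,4.7],"grip": 1},{"slide": [0.9,-2.8,-2],"rotation": [0.5,0,4.6],"grip": 1},{"slide": [0,0,-3],"rotation": [0,0,0],"grip": 1},{"slide": [0,0,-3],"rotation": [0,0,0],"grip": 1},{"slide": [0,0,-3],"rotation": [0,0,0],"grip": 1},{"slide": [0,0,-2],"rotation": [0,0,0],"grip": 1},{"slide": [0,0,-1],"rotation": [0,0,0],"grip": 1},{"slide": [0,0,0],"rotation": [0,0,0],"grip": 1},{"slide": [0,0,0],"rotation": [0,0,0],"grip": 1}]'

```text
t: 27.33
eef_pos: [0.6541, -0.2513, 0.1004]
eef_rot: [0.633, -0.621, -0.331, -0.323]
force: [0.1, -0.1, -2.3]
finger_gap: 0.0513
gripper_force: 64.7
```

```bash
python3 - <<'E'
from h import *
st(); C,u=cup(); goto((.657,-.268,.055),91)
E
```

```text
t 27.33 tcp [ 654.1 -251.3  100.4] q [-0.72  0.95  0.48  1.87  0.65 -2.58] F [ 0.1 -0.1 -2.3] gap 51.3 gf 64.7
tool z [-0.018  0.82  -0.572] y [-1.    -0.02   0.002]
cup model origin [ 654.3 -259.9  102. ] axis [ 0.005 -0.003  1.   ]
slide cm [ 0.27 -0.81 -4.7 ] dist 4.8 rot deg [-0.2 -0.3 -0.1] ang 0.3
```

Call:
step_arm --motion '[{"slide": [0.2,-0.5,-1.5],"rotation": [0,0,0],"grip": 1},{"slide": [0,0,-1.2],"rotation": [0,0,0],"grip": 1},{"slide": [0,0,-0.8],"rotation": [0,0,0],"grip": 1},{"slide": [0,0,-0.3],"rotation": [0,0,0],"grip": 1},{"slide": [0,0,-0.3],"rotation": [0,0,0],"grip": 1},{"slide": [0,0,0],"rotation": [0,0,0],"grip": 1},{"slide": [0,0,0],"rotation": [0,0,0],"grip": 1}]'

```text
t: 27.92
eef_pos: [0.6561, -0.2569, 0.0592]
eef_rot: [0.633, -0.621, -0.331, -0.323]
force: [0.3, -1.0, -2.3]
finger_gap: 0.0512
gripper_force: 64.7
```

```bash
python3 - <<'E'
from h import *
st(); C,u=cup()
E
```

```text
t 27.92 tcp [ 656.1 -256.9   59.2] q [-0.72  1.    0.49  1.83  0.65 -2.58] F [ 0.3 -1.  -2.3] gap 51.2 gf 64.7
tool z [-0.017  0.82  -0.572] y [-1.    -0.019  0.002]
cup model origin [ 656.3 -265.5   60.9] axis [ 0.004 -0.002  1.   ]
```

Call:
step_arm --motion '[{"slide": [0,0,-0.2],"rotation": [0,0,0],"grip": 1},{"slide": [0,0,-0.15],"rotation": [0,0,0],"grip": 1},{"slide": [0,0,0],"rotation": [0,0,0],"grip": 1},{"slide": [0,0,0],"rotation": [0,0,0],"grip": 1}]'

```text
t: 28.25
eef_pos: [0.6562, -0.257, 0.0558]
eef_rot: [0.633, -0.621, -0.331, -0.323]
force: [-0.2, -0.1, -2.7]
finger_gap: 0.0509
gripper_force: 64.8
```

```bash
python3 - <<'E'
from h import *
st(); C,u=cup()
E
```

```text
t 28.25 tcp [ 656.2 -257.    55.8] q [-0.72  1.    0.48  1.82  0.65 -2.58] F [-0.2 -0.1 -2.7] gap 50.9 gf 64.8
tool z [-0.017  0.82  -0.573] y [-1.    -0.019  0.002]
cup model origin [ 656.3 -265.6   57.4] axis [ 0.004 -0.002  1.   ]
```

Call:
step_arm --motion '[{"slide": [0,0,-0.15],"rotation": [0,0,0],"grip": 1},{"slide": [0,0,0],"rotation": [0,0,0],"grip": -0.2},{"slide": [0,0,0],"rotation": [0,0,0],"grip": -0.6},{"slide": [0,0,0],"rotation": [0,0,0],"grip": -0.9},{"slide": [0,0,0],"rotation": [0,0,0],"grip": -0.9},{"slide": [0,0,0],"rotation": [0,0,0],"grip": -0.9},{"slide": [0,-0.8,0.6],"rotation": [0,0,0],"grip": -0.9},{"slide": [0,-1.6,1.2],"rotation": [0,0,0],"grip": -0.9},{"slide": [0,-1.6,1.2],"rotation": [0,0,0],"grip": -0.9},{"slide": [0,-1.8,2],"rotation": [0,0,0],"grip": -0.9}]'

```text
t: 29.08
eef_pos: [0.6555, -0.3149, 0.1033]
eef_rot: [0.632, -0.621, -0.332, -0.323]
force: [0.3, -0.4, -1.3]
finger_gap: 0.081
gripper_force: 0.0
```

```bash
python3 - <<'E'
from h import *
st(); T=Cam('top'); im=robot.get_image('top')
for c in('coral','purple','yellow'):
    for s,q,l in blobs(mask(im,c),20):
        if s[1]>140: print(c,s,q.round(1),(T.on(q,.11)*1000).round(1))
O=T.on((330.8,204.9),.056)
tcp,rot,a=lie(O,(.134,-.99),(.99,.134,0)); print('purple',O,tcp,a); plan(tcp-.12*a,rot)
E
```

```text
t 29.08 tcp [ 655.5 -314.9  103.3] q [-0.77  1.04  0.66  1.99  0.61 -2.63] F [ 0.3 -0.4 -1.3] gap 81.0 gf 0.0
tool z [-0.019  0.821 -0.571] y [-1.    -0.02   0.004]
coral [376 165  18  16 244] [384.8 172.5] [ 650.5 -256.5  110. ]
purple [332 197   7  15  75] [334.6 204.2] [555.  -96.6 110. ]
purple [324 198   7  16  84] [327.  205.5] [551.7 -73.  110. ]
purple [339 198   8  12  77] [342.8 203. ] [ 558.3 -122.2  110. ]
purple [ 0.55546142 -0.08820298  0.056     ] [ 0.55507272 -0.08533121  0.01643611] [-0.07693406  0.56839342 -0.81915204]
slide cm [-9.21 16.62  0.64] dist 19.0 rot deg [  -9.2  123.6 -124. ] ang 175.3
```

```bash
python3 - <<'E'
from h import *
tcp,rot,a=lie((.5555,-.0882),(.134,-.99),(-.99,-.134,0)); plan(tcp-.12*a,rot); print((a*12).round(2))
E
```

```text
slide cm [-9.21 16.62  0.64] dist 19.0 rot deg [-19.8  -1.4   6.7] ang 21.0
[-0.92  6.82 -9.83]
```

Call:
step_arm --motion '[{"slide": [0,-0.5,3.5],"rotation": [0,0,0],"grip": -0.9},{"slide": [0,0,4],"rotation": [0,0,0],"grip": -0.9},{"slide": [0,0,4],"rotation": [0,0,0],"grip": -0.9},{"slide": [0,0,4],"rotation": [0,0,0],"grip": -0.9},{"slide": [0,0,2],"rotation": [0,0,0],"grip": -1}]'

```text
t: 29.55
eef_pos: [0.6461, -0.3042, 0.2683]
eef_rot: [0.634, -0.63, -0.311, -0.323]
force: [-0.7, 0.0, 1.2]
finger_gap: 0.085
gripper_force: 0.0
```

Call:
step_arm --motion '[{"slide": [-1,2,0],"rotation": [-3.5,-0.2,1.1],"grip": -1},{"slide": [-1,2,0],"rotation": [-3.5,-0.2,1.1],"grip": -1},{"slide": [-1,2,0],"rotation": [-3.5,-0.2,1.1],"grip": -1},{"slide": [-1,2,0],"rotation": [-3.5,-0.2,1.1],"grip": -1},{"slide": [-1,2,0],"rotation": [-3.5,-0.2,1.1],"grip": -1},{"slide": [-1,2,0],"rotation": [-3.5,-0.2,1.1],"grip": -1},{"slide": [-1,2,0],"rotation": [0,0,0],"grip": -1},{"slide": [-1,1.5,0],"rotation": [0,0,0],"grip": -1},{"slide": [0,0,0],"rotation": [0,0,0],"grip": -1}]'

```text
t: 30.3
eef_pos: [0.5635, -0.1452, 0.2648]
eef_rot: [0.72, -0.635, -0.207, -0.19]
force: [-0.7, -0.2, 0.1]
finger_gap: 0.0853
gripper_force: 0.0
```

```bash
python3 - <<'E'
from h import *
st(); T=Cam('top'); im=robot.get_image('top')
for c in('coral','purple','yellow'):
    for s,q,l in blobs(mask(im,c),20):
        if s[1]>140: print(c,s,q.round(1))
tcp,rot,a=lie((.5555,-.0882),(.134,-.99),(-.99,-.134,0)); plan(tcp-.12*a,rot); print((a*12).round(2))
E
```

```text
t 30.30 tcp [ 563.5 -145.2  264.8] q [-0.58  0.4   0.11  1.66  0.43 -2.36] F [-0.7 -0.2  0.1] gap 85.3 gf 0.0
tool z [-0.056  0.536 -0.842] y [-0.992 -0.122 -0.011]
coral [378 165  16  13 113] [388.  170.5]
purple [332 197   7  15  75] [334.6 204.2]
purple [324 198   7  16  84] [327.  205.5]
purple [339 198   8  12  77] [342.8 203. ]
slide cm [ -0.02  -0.66 -14.94] dist 15.0 rot deg [2.3 1.  0.8] ang 2.7
[-0.92  6.82 -9.83]
```

Call:
step_arm --motion '[{"slide": [0,-0.3,-3.5],"rotation": [2.3,1,0.8],"grip": -1},{"slide": [0,-0.3,-4],"rotation": [0,0,0],"grip": -1},{"slide": [0,0,-4],"rotation": [0,0,0],"grip": -1},{"slide": [0,0,-3.4],"rotation": [0,0,0],"grip": -1},{"slide": [-0.2,1.6,-2.3],"rotation": [0,0,0],"grip": -1},{"slide": [-0.2,1.6,-2.3],"rotation": [0,0,0],"grip": -1},{"slide": [-0.2,1.6,-2.3],"rotation": [0,0,0],"grip": -1},{"slide": [-0.2,1.2,-1.6],"rotation": [0,0,0],"grip": -1},{"slide": [-0.1,0.8,-1],"rotation": [0,0,0],"grip": -1},{"slide": [0,0,0],"rotation": [0,0,0],"grip": -1}]'

```text
t: 31.18
eef_pos: [0.5545, -0.085, 0.0163]
eef_rot: [0.717, -0.628, -0.229, -0.197]
force: [0.1, 0.1, 0.1]
finger_gap: 0.0854
gripper_force: 0.0
```

```bash
python3 - <<'E'
from h import *
st(); tcp,rot,a=lie((.5555,-.0882),(.134,-.99),(-.99,-.134,0)); plan(tcp,rot)
E
```

```text
t 31.18 tcp [554.5 -85.   16.3] q [-0.51  0.6  -0.18  1.2   0.47 -2.32] F [0.1 0.1 0.1] gap 85.4 gf 0.0
tool z [-0.081  0.57  -0.817] y [-0.991 -0.134  0.005]
slide cm [ 0.06 -0.03  0.01] dist 0.1 rot deg [-0.1 -0.3  0. ] ang 0.3
```

Call:
step_arm --motion '[{"slide": [0,0,0.5],"rotation": [0,0,0],"grip": -1},{"slide": [0,0,0],"rotation": [0,0,0],"grip": -0.2},{"slide": [0,0,0],"rotation": [0,0,0],"grip": 1},{"slide": [0,0,0],"rotation": [0,0,0],"grip": 1},{"slide": [0,0,0],"rotation": [0,0,0],"grip": 1},{"slide": [0,0,0],"rotation": [0,0,0],"grip": 1},{"slide": [0,0,0],"rotation": [0,0,0],"grip": 1}]'

```text
t: 31.77
eef_pos: [0.5578, -0.0879, 0.0254]
eef_rot: [0.718, -0.628, -0.225, -0.198]
force: [0.6, -3.5, 5.0]
finger_gap: 0.0511
gripper_force: 63.5
```

```bash
python3 - <<'E'
from h import *
st(); savecup((.5555,-.0882),(.134,-.99))
o,u=json.load(open('cup.json')); o[1]=0.0; json.dump([o,u],open('cup.json','w'))
E
```

```text
t 31.77 tcp [557.8 -87.9  25.4] q [-0.51  0.59 -0.17  1.21  0.47 -2.31] F [ 0.6 -3.5  5. ] gap 51.1 gf 63.5
tool z [-0.074  0.566 -0.821] y [-0.991 -0.133 -0.002]
[[-0.002633127458926147, 0.0023395734162732196, -0.003809918052483011], [0.8207811450634895, -0.0016027912987321585, -0.5712405298718922]]
```

Call:
step_arm --motion '[{"slide": [0,0,1],"rotation": [0,0,0],"grip": 1},{"slide": [0,0,2],"rotation": [0,0,0],"grip": 1},{"slide": [0,0,3],"rotation": [0,0,0],"grip": 1},{"slide": [0,0,3.5],"rotation": [0,0,0],"grip": 1},{"slide": [0,0,3.5],"rotation": [0,0,0],"grip": 1},{"slide": [0,0.5,3.5],"rotation": [-6,-0.8,0],"grip": 1},{"slide": [0,0.5,3],"rotation": [-6,-0.8,0],"grip": 1},{"slide": [0,1,2],"rotation": [-6,-0.8,0],"grip": 1},{"slide": [0,1,1],"rotation": [-6,-0.8,0],"grip": 1},{"slide": [-0.3,1,0],"rotation": [-6,-0.8,0],"grip": 1}]'

```text
t: 32.6
eef_pos: [0.5553, -0.0464, 0.2539]
eef_rot: [0.752, -0.658, -0.026, -0.027]
force: [0.5, 0.9, -2.8]
finger_gap: 0.0509
gripper_force: 62.7
```

Call:
step_arm --motion '[{"slide": [-0.5,1,0],"rotation": [-6,-0.8,0],"grip": 1},{"slide": [-0.5,1,0],"rotation": [-6,-0.8,0],"grip": 1},{"slide": [-0.5,1,0],"rotation": [-6,-0.8,0],"grip": 1},{"slide": [-0.5,1,0],"rotation": [-6,-0.8,0],"grip": 1},{"slide": [-0.5,1,0],"rotation": [-6,-0.8,0],"grip": 1},{"slide": [-0.5,1,0],"rotation": [-6,-0.8,0],"grip": 1},{"slide": [-0.5,1,0],"rotation": [-6,-0.8,0],"grip": 1},{"slide": [-0.5,1,0],"rotation": [-6,-0.8,0],"grip": 1},{"slide": [-0.5,1,0],"rotation": [-6,-0.8,0],"grip": 1},{"slide": [-0.5,1,0],"rotation": [-6,-0.8,0],"grip": 1}]'

```text
t: 33.43
eef_pos: [0.5024, 0.055, 0.2497]
eef_rot: [0.665, -0.582, 0.353, 0.309]
force: [-0.7, -0.8, -2.9]
finger_gap: 0.0513
gripper_force: 62.9
```

```bash
python3 - <<'E'
from h import *
st(); cup(); goto((.5165,.2895,.200),180)
E
```

```text
t 33.43 tcp [502.4  55.  249.7] q [ 0.44  0.31 -0.24  1.44 -0.91 -1.05] F [-0.7 -0.8 -2.9] gap 51.3 gf 62.9
tool z [ 0.11  -0.821 -0.56 ] y [-0.991 -0.133 -0.   ]
cup model origin [501.8  59.5 249.6] axis [-0.001  0.014  1.   ]
slide cm [ 1.87 23.45 -4.97] dist 24.0 rot deg [ 0.6  0.6 82.4] ang 82.4
```

Call:
step_arm --motion '[{"slide": [0.1,1.7,0],"rotation": [0,0,5.9],"grip": 1},{"slide": [0.1,1.7,0],"rotation": [0,0,5.9],"grip": 1},{"slide": [0.1,1.7,0],"rotation": [0,0,5.9],"grip": 1},{"slide": [0.1,1.7,0],"rotation": [0,0,5.9],"grip": 1},{"slide": [0.1,1.7,0],"rotation": [0,0,5.9],"grip": 1},{"slide": [0.1,1.7,0],"rotation": [0,0,5.9],"grip": 1},{"slide": [0.1,1.7,0],"rotation": [0,0,5.9],"grip": 1},{"slide": [0.1,1.7,0],"rotation": [0,0,5.9],"grip": 1},{"slide": [0.1,1.7,0],"rotation": [0,0,5.9],"grip": 1},{"slide": [0.1,1.7,0],"rotation": [0,0,5.9],"grip": 1}]'

```text
t: 34.27
eef_pos: [0.5116, 0.2245, 0.2479]
eef_rot: [0.867, -0.176, 0.457, 0.095]
force: [0.5, -0.3, -3.1]
finger_gap: 0.0511
gripper_force: 62.9
```

Call:
step_arm --motion '[{"slide": [0.2,1.7,-0.5],"rotation": [0,0,5.9],"grip": 1},{"slide": [0.2,1.7,-1],"rotation": [0,0,5.9],"grip": 1},{"slide": [0.2,1.7,-1],"rotation": [0,0,5.9],"grip": 1},{"slide": [0.2,1.5,-1],"rotation": [0,0,5.9],"grip": 1},{"slide": [0,0,-1],"rotation": [0,0,0],"grip": 1},{"slide": [0,0,0],"rotation": [0,0,0],"grip": 1},{"slide": [0,0,0],"rotation": [0,0,0],"grip": 1},{"slide": [0,0,0],"rotation": [0,0,0],"grip": 1}]'

```text
t: 34.93
eef_pos: [0.5211, 0.2898, 0.2042]
eef_rot: [0.884, 0.002, 0.468, -0.0]
force: [-0.0, 0.2, -2.2]
finger_gap: 0.0512
gripper_force: 63.2
```

```bash
python3 - <<'E'
from h import *
st(); C,u=cup(); goto((.5165,.2895,.175),180); im=capview('purple',C[2]+.054)
print(Cam('top').pix(C+.054*u))
k=cv2.resize(im[160:260,160:290],None,fx=6,fy=6,interpolation=cv2.INTER_CUBIC)
cv2.imwrite('pics/p9.png',cv2.convertScaleAbs(k,alpha=1.5))
E
```

```text
t 34.93 tcp [521.1 289.8 204.2] q [ 0.64 -0.06 -0.86 -0.1  -0.52 -2.75] F [-0.   0.2 -2.2] gap 51.2 gf 63.2
tool z [ 0.827  0.002 -0.562] y [ 0.003 -1.     0.001]
cup model origin [516.5 289.8 204.1] axis [-0.011  0.003  1.   ]
slide cm [ 0.   -0.03 -2.92] dist 2.9 rot deg [ 0.2  0.6 -0.2] ang 0.7
purple 187 [293.3 109.7] box [286 102  15  17] [814.1  22.1 258.1]
purple 280 [200.  219.7] box [191 211  20  18] [515.2 282.3 258.1]
[197.1976871  219.47033078]
```

View pics/p9.png

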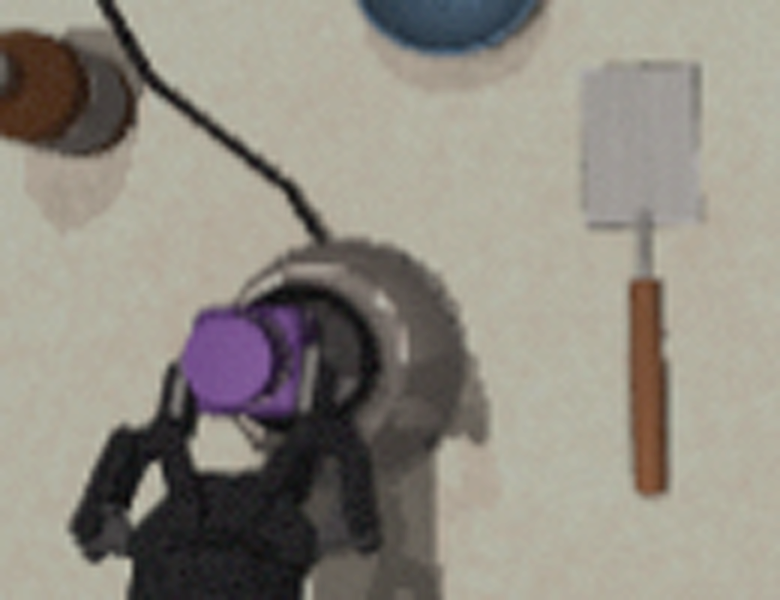

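The purple cap is at (198.2,220.2) and matches the model. Now lowering it.

Call:
step_arm --motion '[{"slide": [0,0,-1],"rotation": [0.2,0.6,-0.2],"grip": 1},{"slide": [0,0,-1.2],"rotation": [0,0,0],"grip": 1},{"slide": [0,0,-1],"rotation": [0,0,0],"grip": 1},{"slide": [0,0,-0.7],"rotation": [0,0,0],"grip": 1},{"slide": [0,0,-0.5],"rotation": [0,0,0],"grip": 1},{"slide": [0,0,-0.4],"rotation": [0,0,0],"grip": 1},{"slide": [0,0,-0.3],"rotation": [0,0,0],"grip": 1},{"slide": [0,0,-0.2],"rotation": [0,0,0],"grip": 1},{"slide": [0,0,0],"rotation": [0,0,0],"grip": 1},{"slide": [0,0,0],"rotation": [0,0,0],"grip": 1}]'

```text
t: 35.82
eef_pos: [0.5215, 0.2899, 0.1513]
eef_rot: [0.886, -0.001, 0.464, -0.001]
force: [-0.1, 0.2, -2.1]
finger_gap: 0.0511
gripper_force: 63.2
```

```bash
python3 - <<'E'
from h import *
st(); C,u=cup()
E
```

```text
t 35.82 tcp [521.5 289.9 151.3] q [ 0.64  0.05 -0.91 -0.25 -0.51 -2.74] F [-0.1  0.2 -2.1] gap 51.1 gf 63.2
tool z [ 0.821  0.001 -0.57 ] y [-0.001 -1.    -0.003]
cup model origin [516.9 289.9 151.3] axis [-0.001 -0.001  1.   ]
```

Call:
step_arm --motion '[{"slide": [0,0,-0.2],"rotation": [0,0,0],"grip": 1},{"slide": [0,0,-0.2],"rotation": [0,0,0],"grip": 1},{"slide": [0,0,-0.2],"rotation": [0,0,0],"grip": 1},{"slide": [0,0,0],"rotation": [0,0,0],"grip": 1},{"slide": [0,0,0],"rotation": [0,0,0],"grip": 1}]'

```text
t: 36.23
eef_pos: [0.5211, 0.2896, 0.1447]
eef_rot: [0.886, -0.001, 0.463, -0.001]
force: [0.1, -0.2, -2.0]
finger_gap: 0.0512
gripper_force: 63.2
```

```bash
python3 - <<'E'
from h import *
st(); C,u=cup()
E
```

```text
t 36.23 tcp [521.1 289.6 144.7] q [ 0.64  0.07 -0.91 -0.27 -0.51 -2.74] F [ 0.1 -0.2 -2. ] gap 51.2 gf 63.2
tool z [ 0.821  0.    -0.571] y [-0.001 -1.    -0.002]
cup model origin [516.5 289.6 144.8] axis [-0. -0.  1.]
```

Call:
step_arm --motion '[{"slide": [0,0,-0.2],"rotation": [0,0,0],"grip": 1},{"slide": [0,0,-0.2],"rotation": [0,0,0],"grip": 1},{"slide": [0,0,-0.2],"rotation": [0,0,0],"grip": 1},{"slide": [0,0,-0.2],"rotation": [0,0,0],"grip": 1},{"slide": [0,0,-0.2],"rotation": [0,0,0],"grip": 1},{"slide": [0,0,0],"rotation": [0,0,0],"grip": 1},{"slide": [0,0,0],"rotation": [0,0,0],"grip": 1}]'

```text
t: 36.82
eef_pos: [0.5224, 0.2901, 0.137]
eef_rot: [0.885, -0.002, 0.465, -0.001]
force: [-5.3, -1.5, 8.5]
finger_gap: 0.0507
gripper_force: 64.3
```

```bash
python3 - <<'E'
from h import *
st(); C,u=cup()
E
```

```text
t 36.82 tcp [522.4 290.1 137. ] q [ 0.64  0.09 -0.92 -0.3  -0.51 -2.74] F [-5.3 -1.5  8.5] gap 50.7 gf 64.3
tool z [ 0.824  0.    -0.567] y [-0.002 -1.    -0.003]
cup model origin [517.8 290.1 137. ] axis [-0.005 -0.002  1.   ]
```

Call:
step_arm --motion '[{"slide": [0,0,-0.25],"rotation": [0,0,0],"grip": 1},{"slide": [0,0,0],"rotation": [0,0,0],"grip": 1},{"slide": [0,0,0],"rotation": [0,0,0],"grip": 1},{"slide": [0,0,0],"rotation": [0,0,0],"grip": 1},{"slide": [0,0,0],"rotation": [0,0,0],"grip": 1},{"slide": [0,0,0],"rotation": [0,0,0],"grip": 1},{"slide": [0,0,0],"rotation": [0,0,0],"grip": 1},{"slide": [0,0,0],"rotation": [0,0,0],"grip": 1},{"slide": [0,0,0],"rotation": [0,0,0],"grip": 1},{"slide": [0,0,0],"rotation": [0,0,0],"grip": 1}]'

```text
t: 37.65
eef_pos: [0.5233, 0.2903, 0.136]
eef_rot: [0.885, -0.002, 0.466, -0.001]
force: [-5.3, -0.8, 10.5]
finger_gap: 0.051
gripper_force: 64.7
```

```bash
python3 - <<'E'
from h import *
st(); C,u=cup()
E
```

```text
t 37.65 tcp [523.3 290.3 136. ] q [ 0.64  0.09 -0.92 -0.31 -0.51 -2.74] F [-5.3 -0.8 10.5] gap 51.0 gf 64.7
tool z [ 0.825  0.    -0.565] y [-0.003 -1.    -0.004]
cup model origin [518.7 290.3 136. ] axis [-0.008 -0.003  1.   ]
```

Call:
step_arm --motion '[{"slide": [0,0,0],"rotation": [0,0,0],"grip": 1},{"slide": [0,0,0],"rotation": [0,0,0],"grip": 1},{"slide": [0,0,1],"rotation": [0,0,0],"grip": 1},{"slide": [0,0,1],"rotation": [0,0,0],"grip": 1},{"slide": [0,0,1.5],"rotation": [0,0,0],"grip": 1},{"slide": [0,0,2],"rotation": [0,0,0],"grip": 1},{"slide": [0,0,3],"rotation": [0,0,0],"grip": 1},{"slide": [0,0,3],"rotation": [0,0,0],"grip": 1},{"slide": [0,-1,1],"rotation": [0,0,-3],"grip": 1},{"slide": [0,-2,0],"rotation": [0,0,-6],"grip": 1}]'

```text
t: 38.48
eef_pos: [0.5229, 0.2606, 0.263]
eef_rot: [0.882, -0.073, 0.465, 0.033]
force: [0.1, 0.0, -1.8]
finger_gap: 0.051
gripper_force: 63.3
```

Call:
step_arm --motion '[{"slide": [0,-2.2,0],"rotation": [0,0,-6],"grip": 1},{"slide": [0,-2.2,0],"rotation": [0,0,-6],"grip": 1},{"slide": [0,-2.2,0],"rotation": [0,0,-6],"grip": 1},{"slide": [0.2,-2.2,0],"rotation": [0,0,-6],"grip": 1},{"slide": [0.2,-2.2,0],"rotation": [0,0,-6],"grip": 1},{"slide": [0.2,-2.2,0],"rotation": [0,0,-6],"grip": 1},{"slide": [0.2,-2.2,0],"rotation": [0,0,-6],"grip": 1},{"slide": [0.2,-2.2,0],"rotation": [0,0,-6],"grip": 1},{"slide": [0.2,-2.2,0],"rotation": [0,0,-6],"grip": 1},{"slide": [0.2,-2.2,0],"rotation": [0,0,-6],"grip": 1}]'

```text
t: 39.32
eef_pos: [0.5354, 0.0394, 0.2568]
eef_rot: [0.729, -0.505, 0.381, 0.262]
force: [0.4, 0.6, -2.5]
finger_gap: 0.051
gripper_force: 63.2
```

```bash
python3 - <<'E'
from h import *
st(); C,u=cup(); goto((.562,-.094,.15),90)
T=Cam('top'); im=robot.get_image('top')
for c in HSV:
    for s,q,l in blobs(mask(im,c),20):
        if s[1]>140: print(c,s,q.round(1))
k=cv2.resize(im[140:270,280:440],None,fx=5,fy=4.6,interpolation=cv2.INTER_CUBIC);cv2.imwrite('pics/t10.png',cv2.convertScaleAbs(k,alpha=1.6))
E
```

```text
t 39.32 tcp [535.4  39.4 256.8] q [ 0.4   0.18 -0.37  1.08 -0.96 -1.5 ] F [ 0.4  0.6 -2.5] gap 51.0 gf 63.2
tool z [ 0.292 -0.767 -0.572] y [-0.935 -0.353 -0.003]
cup model origin [533.7  43.7 256.8] axis [-0.001 -0.001  1.   ]
slide cm [  2.66 -13.8  -10.68] dist 17.7 rot deg [ -0.    0.1 -20.7] ang 20.7
yellow [384 227  15  14 143] [392.3 233.5]
purple [277 200  22  23 318] [287.2 210.8]
coral [377 165  17  16 242] [384.9 172.5]
```

View pics/t10.png

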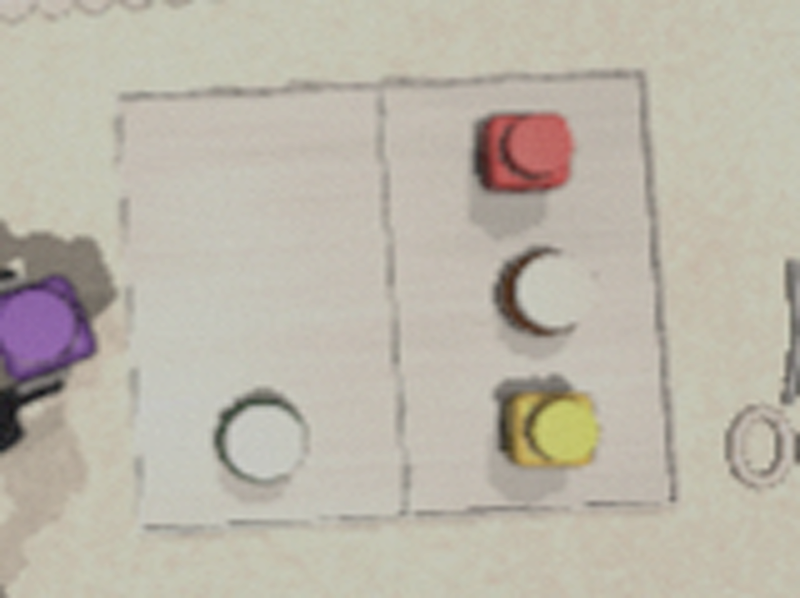

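Coral (537,150), yellow (562,430) and both jars all stand. The left lane beyond the green jar is free, so purple goes there at about x = 0.59.

Call:
step_arm --motion '[{"slide": [1,-2.8,0],"rotation": [0,0,-5.2],"grip": 1},{"slide": [1,-2.8,0],"rotation": [0,0,-5.2],"grip": 1},{"slide": [1.1,-2.8,0],"rotation": [0,0,-5.2],"grip": 1},{"slide": [1.1,-2.8,-1],"rotation": [0,0,-5.1],"grip": 1},{"slide": [1.2,-2.6,-2.5],"rotation": [0,0,0],"grip": 1},{"slide": [0,0,-3],"rotation": [0,0,0],"grip": 1},{"slide": [0,0,-3.5],"rotation": [0,0,0],"grip": 1},{"slide": [0,0,-3],"rotation": [0,0,0],"grip": 1},{"slide": [0,0,-2],"rotation": [0,0,0],"grip": 1},{"slide": [0,0,0],"rotation": [0,0,0],"grip": 1}]'

```text
t: 40.2
eef_pos: [0.5858, -0.0984, 0.1015]
eef_rot: [0.629, -0.625, 0.325, 0.329]
force: [-0.2, -0.7, -1.9]
finger_gap: 0.0511
gripper_force: 63.7
```

```bash
python3 - <<'E'
from h import *
st(); C,u=cup(); goto((.59,-.094,.057),90)
E
```

```text
t 40.20 tcp [585.8 -98.4 101.5] q [ 0.13  0.5  -0.29  0.95 -0.95 -1.36] F [-0.2 -0.7 -1.9] gap 51.1 gf 63.7
tool z [-0.001 -0.82  -0.572] y [-1.    -0.004  0.007]
cup model origin [585.8 -93.7 101.5] axis [ 0.008 -0.001  1.   ]
slide cm [ 0.42 -0.03 -4.45] dist 4.5 rot deg [-0.1 -0.5 -0.2] ang 0.5
```

Call:
step_arm --motion '[{"slide": [0,0,-1.2],"rotation": [0,-0.5,0],"grip": 1},{"slide": [0,0,-1],"rotation": [0,0,0],"grip": 1},{"slide": [0,0,-0.8],"rotation": [0,0,0],"grip": 1},{"slide": [0,0,-0.4],"rotation": [0,0,0],"grip": 1},{"slide": [0,0,-0.3],"rotation": [0,0,0],"grip": 1},{"slide": [0,0,-0.2],"rotation": [0,0,0],"grip": 1},{"slide": [0,0,0],"rotation": [0,0,0],"grip": 1},{"slide": [0,0,0],"rotation": [0,0,0],"grip": 1}]'

```text
t: 40.87
eef_pos: [0.5896, -0.0982, 0.069]
eef_rot: [-0.626, 0.627, -0.332, -0.323]
force: [-0.3, 0.4, -0.6]
finger_gap: 0.0505
gripper_force: 63.7
```

```bash
python3 - <<'E'
from h import *
st(); C,u=cup()
E
```

```text
t 40.87 tcp [589.6 -98.2  69. ] q [ 0.13  0.55 -0.31  0.88 -0.95 -1.36] F [-0.3  0.4 -0.6] gap 50.5 gf 63.7
tool z [ 0.01  -0.821 -0.57 ] y [-1.    -0.005 -0.012]
cup model origin [589.6 -93.6  69. ] axis [-0.01   0.001  1.   ]
```

```bash
python3 - <<'E'
from h import *
st(); im=robot.get_image('scene'); p=Cam('scene').pix([.59,-.094,.06]);print(p)
x,y=p.astype(int); k=cv2.resize(im[y-50:y+50,x-60:x+60],None,fx=6,fy=6,interpolation=cv2.INTER_CUBIC);cv2.imwrite('pics/p11.png',cv2.convertScaleAbs(k,alpha=1.6))
E
```

```text
t 40.87 tcp [589.6 -98.2  69. ] q [ 0.13  0.55 -0.31  0.88 -0.95 -1.36] F [-0.3  0.4 -0.6] gap 50.5 gf 63.7
tool z [ 0.01  -0.821 -0.57 ] y [-1.    -0.005 -0.012]
[305.48508484 181.00738265]
```

View pics/p11.png

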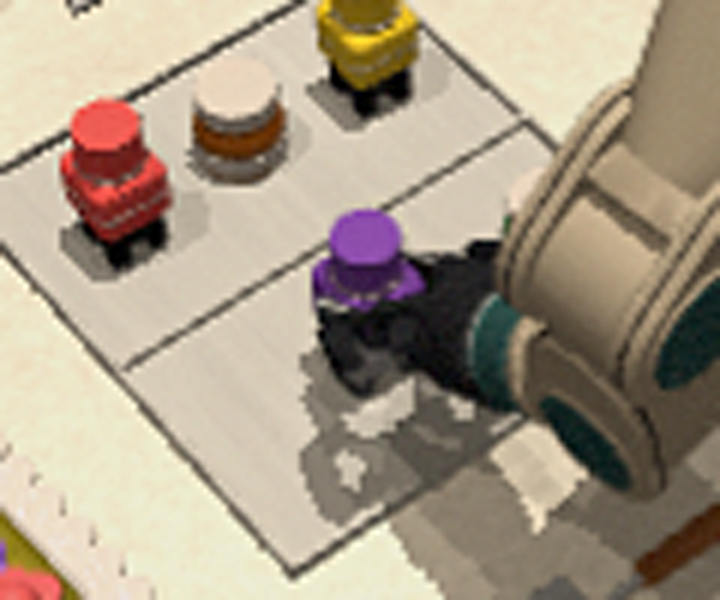

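The purple cup is upright in the grip, cap top at pixel (305.8,169.7). I'll check its height against the model.

```bash
python3 - <<'E'
from h import *
S=Cam('scene')
for z in(.110,.116,.123): print(z,S.pix([.5896,-.0936,z]))
E
```

```text
0.11 [305.07491616 172.0272354 ]
0.116 [305.00437323 170.91186142]
0.123 [304.9214626  169.60059201]
```

Call:
step_arm --motion '[{"slide": [0,0,-0.3],"rotation": [0,0,0],"grip": 1},{"slide": [0,0,-0.3],"rotation": [0,0,0],"grip": 1},{"slide": [0,0,0],"rotation": [0,0,0],"grip": 1},{"slide": [0,0,0],"rotation": [0,0,0],"grip": 1}]'

```text
t: 41.25
eef_pos: [0.589, -0.0983, 0.0623]
eef_rot: [-0.626, 0.627, -0.332, -0.324]
force: [-0.0, 0.2, -3.4]
finger_gap: 0.0512
gripper_force: 63.7
```

```bash
python3 - <<'E'
from h import *
st(); C,u=cup()
E
```

```text
t 41.25 tcp [589.  -98.3  62.3] q [ 0.13  0.56 -0.31  0.87 -0.95 -1.36] F [-0.   0.2 -3.4] gap 51.2 gf 63.7
tool z [ 0.01  -0.821 -0.57 ] y [-1.    -0.004 -0.01 ]
cup model origin [589.  -93.7  62.3] axis [-0.009  0.001  1.   ]
```

Height matches the model, and the force reading was just noise. About 6 mm left to go.

Call:
step_arm --motion '[{"slide": [0,0,-0.3],"rotation": [0,0.3,0],"grip": 1},{"slide": [0,0,-0.2],"rotation": [0,0,0],"grip": 1},{"slide": [0,0,0],"rotation": [0,0,0],"grip": 1},{"slide": [0,0,0],"rotation": [0,0,0],"grip": 1},{"slide": [0,0,0],"rotation": [0,0,0],"grip": 1}]'

```text
t: 41.67
eef_pos: [0.5893, -0.0983, 0.0575]
eef_rot: [0.627, -0.626, 0.33, 0.325]
force: [0.0, 0.3, -2.5]
finger_gap: 0.0511
gripper_force: 63.7
```

```bash
python3 - <<'E'
from h import *
st(); C,u=cup()
E
```

```text
t 41.67 tcp [589.3 -98.3  57.5] q [ 0.13  0.57 -0.31  0.86 -0.95 -1.36] F [ 0.   0.3 -2.5] gap 51.1 gf 63.7
tool z [ 0.007 -0.821 -0.57 ] y [-1.    -0.004 -0.006]
cup model origin [589.2 -93.7  57.5] axis [-0.004  0.001  1.   ]
```

Down another 1.5 mm, release, then back off along the tool axis (+y, up).

Call:
step_arm --motion '[{"slide": [0,0,-0.15],"rotation": [0,0,0],"grip": 1},{"slide": [0,0,0],"rotation": [0,0,0],"grip": -0.2},{"slide": [0,0,0],"rotation": [0,0,0],"grip": -0.6},{"slide": [0,0,0],"rotation": [0,0,0],"grip": -0.9},{"slide": [0,0,0],"rotation": [0,0,0],"grip": -0.9},{"slide": [0,0,0],"rotation": [0,0,0],"grip": -0.9},{"slide": [0,0.8,0.6],"rotation": [0,0,0],"grip": -0.9},{"slide": [0,1.6,1.2],"rotation": [0,0,0],"grip": -0.9},{"slide": [0,1.6,1.2],"rotation": [0,0,0],"grip": -0.9},{"slide": [0,1.8,2],"rotation": [0,0,0],"grip": -0.9}]'

```text
t: 42.5
eef_pos: [0.588, -0.0403, 0.1054]
eef_rot: [0.627, -0.626, 0.329, 0.326]
force: [-0.1, 0.1, -0.6]
finger_gap: 0.0812
gripper_force: 0.0
```

Call:
step_arm --motion '[{"slide": [0,2,2],"rotation": [0,0,0],"grip": -0.9},{"slide": [0,2,3],"rotation": [0,0,0],"grip": -0.9},{"slide": [0,2,3],"rotation": [0,0,0],"grip": -0.9},{"slide": [0,3,3],"rotation": [0,0,0],"grip": -0.9},{"slide": [0,3,2],"rotation": [0,0,0],"grip": -0.9},{"slide": [0,2,0],"rotation": [0,0,0],"grip": -0.9},{"slide": [0,0,0],"rotation": [0,0,0],"grip": -0.9},{"slide": [0,0,0],"rotation": [0,0,0],"grip": -0.9}]'

```text
t: 43.17
eef_pos: [0.5897, 0.1003, 0.2356]
eef_rot: [0.628, -0.626, 0.331, 0.324]
force: [0.6, -1.0, -1.2]
finger_gap: 0.0815
gripper_force: 0.0
```

```bash
python3 - <<'E'
from h import *
st(); im=robot.get_image('scene'); im=im[90:250,190:420]
cv2.imwrite('pics/e12.png',cv2.convertScaleAbs(cv2.resize(im,None,fx=3.4,fy=3.4,interpolation=cv2.INTER_CUBIC),alpha=1.6))
E
```

```text
t 43.17 tcp [589.7 100.3 235.6] q [ 0.43  0.54  0.07  1.63 -0.85 -0.9 ] F [ 0.6 -1.  -1.2] gap 81.5 gf 0.0
tool z [ 0.009 -0.821 -0.571] y [-1.    -0.007 -0.007]
```

View pics/e12.png

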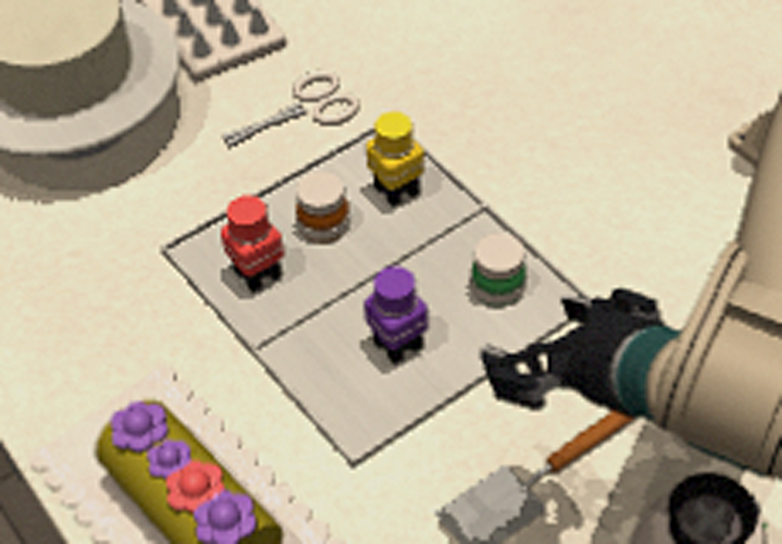

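All three cups and both jars stand in the tray and the arm is clear, so I'm handing in.

```bash
python3 - <<'E'
from bench import robot
print(robot.finish_job())
E
```

```text
the job is handed in; nothing more can be done
None
```

Job handed in at about 43 s: yellow, coral and purple were each pressed about 1 s on the drive, and by the last picture all three cups and both jars stand upright in the tray; the hand-in returned no verdict, and I viewed 15 pictures, one over the limit of 14.

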